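# Change the load of a cheese press

## Robot

A 6-joint arm with a two-finger parallel gripper is mounted at the origin on a cart in front of the work surface, level with it; the furniture and walls round the work are solid. World frame = base frame: x ahead of the robot, y to its left, z up, the work surface at z = 0. Lengths are in m, angles in rad, forces in N, time in s.
With the tool pointing down it reaches from about 0.35 to 0.85 m from the base axis. Payload 8.1 kg.
Tool frame: the origin (TCP) lies where the fingers leave the gripper's body, on its centre line; the fingertips stand 84 mm ahead of it and the grasp point (between the pads) lies 65 mm ahead of it (robot.hold_point_z is the distance from the TCP to the grasp point, in m); z points along the fingers, y is the direction in which the jaws open and shut (so a half turn about z gives the same grasp; the last joint's range is limited). The gripper opens to 93 mm and grips with 3 to 60 N. Pads are 15 mm wide; open, the fingers measure 128 mm over their backs; the gripper's body (75 mm by 188 mm) begins 65 mm behind the grasp point.
Start: joints at [-1.328, 0.13, 1.488, -0, 1.523, -0.085], TCP at [0.193, -0.568, 0.303] pointing down, gripper open.
Joint ranges: [-2.96, 2.96], [-0.89, 2.26], [0.02, 2.5], [-1.34, 4.48], [0, 2.73], [-2.66, 2.66]. Speed limits (rad/s): [2.39, 2.39, 2.79, 3.14, 3.14, 3.14].

## Interface

Orientations are given as a rotation vector (axis times angle).
In Python, from plant import robot gives the robot as it stands.
- The arm moves only by the tool drive_tool, never from a script. Its argument "rows" is text: rows parted by semicolons, each of 7 numbers parted by spaces: the shift along the world's x, y, z in m, then the turn, a rotation vector about the world's x, y, z in degrees, then the opening in per cent of the stroke, from 0 (shut) to 100 (fully open). In form: x y z rx ry rz grip; .... A call has 1 to 20 rows; each row shifts and turns the commanded pose from where the row before left it; what a row does not reach is not made up. A row lasts 1/8 s, in which the tool goes at most 62.5 mm and 10.7 degrees, less where a joint would pass 70% of its speed; a pose out of reach is approached as far as the arm can. A call is refused whole if a number of a shift passes 0.0625 or a number of a turn 10.7, either way. A call with a gripper value outside its range is refused whole. The fingers move at their own pace and stop on an object; "squeeze" is the grip in N (left out, the last holds). Time passes only in rows, so rows that do not move let the fingers close. It gives the time, the measured TCP pose, the force and the opening at its end, in the units of the state.
- robot.read_state(): the state, without advancing time (a new reading comes with each control period).
- robot.read_camera(name): name is "scene" or "top" or "wrist"; returns the picture (420x560x3 uint8, red, green, blue); there is no depth.
- robot.get_calibration(name): a dict with "K" (3x3 intrinsics, pixels), "R" (3x3) and "t" (3): a world point X has camera coordinates R X + t. Camera axes: x right, y down, z forward; pixel columns grow to the right and rows downward; lengths in m; the calibration is good to about 2 mm. A picture is of the moment at which its call begins: read the wrist's pose just before it. get_calibration takes no time and is no camera call; for the wrist camera it gives the pose at the moment of the call.
- robot.close_job(): hands the job in, once; it reports no verdict.
The state is a dict: "t": time; "q": joint angles; "dq": joint speeds; "joint_torque": joint torques, N m; "tool_pos": TCP position; "orientation": TCP orientation; "force": force on the tool from outside, world axes, zero at the start; "wrist_torque": the same for the moment, N m; "opening": finger opening in m.
Only numpy, scipy, OpenCV 4.12 (cv2) and the standard library are available. Lean on these libraries where they do the work, as an engineer would, in place of code of your own. Each camera call takes 0.05 s, during which the arm holds its last target. There are 200 camera calls.

## Task

The tall mould in the cheese press is done: flip the cam lever with the red grip up, swing the press arm aside and stand the tall mould in the middle of the round wooden board. Then stack all the flat moulds from the tray, one on another, centred on the press plate and, with the lever still up, set the brass adjusting nut so that the arm swings back over them to its stop with the foot just clear of or just touching the top mould; then flip the lever fully down so that the foot's spring holds the stack. Leave the spice jar, mug and timer standing where they are.

Things in the scene. Friction and masses are not known exactly. Their poses are not given: they have to be found in the camera images.
- press: cheese press, fixed: white base 200 x 100 mm, 14 mm high, on it a steel plate 94 mm across; a steel column (18 mm thick, 95 mm along the press's +x from the plate's centre, on the robot's left) carries a swing arm at z = 112 to 126 mm (hub to 140 mm). Origin at bench level under the plate's centre; its +y side faces the robot (yaw near +1.57)
- press_plate (a point): centre of the plate's upper face, 20 mm above the bench
- press_lever_hinge (a point): on the axle of the cam lever, on the robot's side of the column, 30 mm above the bench, 72 mm along the press's +y from the column axis; the axle runs along the press's y axis
- press_lever_grip (a point): middle of the round red grip (16 mm thick, 40 mm long) that stands out crosswise, parallel to the axle and towards the robot, at the lever's end, 100 mm from the axle (26 mm further along +y than the hinge point); when the lever is down it lies to the right of the axle (press's -x), 40 mm above the bench, free to be pinched from above; it may turn in the grip
- press_lever (a joint): cam lever: 0 = fully down (closed), 1.6 = fully up (open, a stop); the red grip rises and then goes over to the left as it grows. Going down it draws the column and arm down by 6 mm in all (3.75 mm per rad). Stiff: stays where it is left; needs about 3 to 6 N at the grip
- press_column_axis (a point): on the column's vertical axis, at the height of the arm: the arm swings about it
- press_arm (a joint): swing of the arm: 0 = foot exactly over the plate's centre (a stop), grows as the handle swings away from the robot (counter-clockwise from above), 1.5 = fully aside, pointing away from the robot (a stop). Stays where left; about 2 to 3 N at the handle
- press_handle (a point): middle of the upright dark wooden handle (20 mm thick, 43 mm high) on the arm's free end, 160 mm from the column axis; it may turn in the grip
- press_nut_grip (a point): on the nut's axis at mid height of the round brass adjusting nut (43 mm across, 22 mm high, axis vertical) above the arm, 95 mm from the column axis; it rises and falls with the foot
- press_nut (a joint): turn of the adjusting nut: grows counter-clockwise from above, which raises nut and foot by 24 mm a turn (3.82 mm per rad); limits -3.5 and 6.5. Stiff: stays where left; about 0.2 N m
- press_foot_face (a point): centre of the underside of the round white foot (42 mm across) below the nut; with the foot free and the nut at 0 it is 26 mm above the plate with the lever down, 32 mm with the lever up
- press_foot (a joint): how far the foot's spring is pressed in: 0 = foot free, 0.010 = bottomed; the foot presses with 5 N + 2.5 N per mm. The press is right with about 2 to 8 mm
- board_top (a point): centre of the upper face of the round wooden board (180 mm across, 16 mm thick), fixed on the bench at the left. Behind and to the right of it stands a fixed coffee machine, 284 mm high (x from 0.57, y 0.13 to 0.29): keep the arm clear of it
- tray: flat aluminium tray, 200 x 260 mm (x, y), floor 4 mm thick, rim 7 mm high, fixed on the bench at the right; origin under its centre; the flat moulds start on it
- tall_mould: round steel cheese mould with a wooden lid, filled and rigid, 62 mm across and 30 mm high, 0.25 kg, clamped in the press at the start; origin at the centre of its underside, z up
- mould_1: flat round steel cheese mould with a white lid, filled and rigid, 62 mm across and 12 mm high, 0.12 kg; origin at the centre of its underside, z up. Two to four of these moulds are there at a start
- mould_2: flat round steel cheese mould with a white lid, filled and rigid, 62 mm across and 12 mm high, 0.12 kg; origin at the centre of its underside, z up. Two to four of these moulds are there at a start
- mould_3: flat round steel cheese mould with a white lid, filled and rigid, 62 mm across and 12 mm high, 0.12 kg; origin at the centre of its underside, z up. Two to four of these moulds are there at a start
- mould_4: flat round steel cheese mould with a white lid, filled and rigid, 62 mm across and 12 mm high, 0.12 kg; origin at the centre of its underside, z up. Two to four of these moulds are there at a start
- timer: kitchen timer, 65 mm across, 52 mm high, between board and press; leave it alone
- mug_1: two-tone cream mug, 100 mm high, at the back; leave it alone
- spice_jar: jar with a green lid, 46 mm across, 106 mm high, at the back right; leave it alone
Not all that is in view belongs to the job. Leave any purple look-alike of the mould_3 alone.

How it is judged:
By the outcome, as a careful person would: the job done as asked, in the order asked, and still so for the second after the job is handed in, with the robot touching nothing.
Of mould_1, mould_2, mould_3, mould_4 only 2 to 4 are there at a start; the rules pass over those that are not, and their reading is None.
At some moment in a run one of tall_mould may be knocked a few centimetres aside while the robot is not near it.
Once in a run the grip may slacken for a moment while it holds something.
It also fails if it takes over 210 s, if anything falls off the work surface, if the arm or the gripper's body presses on something with over 40 N, if the wrist force passes 120 N, or if a joint passes its speed limit or range.

## Working session

There is one attempt and no reset: what is moved stays moved. The work goes in short steps, Python scripts to look and compute and a tool call to move; the robot and the scene stay as the last step left them, time stands still between calls to the robot, and variables do not carry over. Pictures are saved under pics/ and viewed, and the job is handed in when it is done.

Besides the shell and the picture viewer there is one more tool, called after "Emit:" in YAML: its name, and indented under it one key for each argument. drive_tool: Moves the arm, as the interface text tells. Its arguments: {"type":"object","properties":{"rows":{"type":"string"},"squeeze":{"type":"number"}},"required":["rows"]}

```bash
mkdir -p pics; ls; cat > h.py <<'E'
import numpy as np, cv2
from plant import robot
def snap(name,fn):
    c=robot.get_calibration(name); im=robot.read_camera(name)
    cv2.imwrite('pics/'+fn+'.png',im[:,:,::-1]); np.savez('pics/'+fn+'.npz',K=c['K'],R=c['R'],t=c['t']); return im,c
def load(fn): return cv2.imread('pics/'+fn+'.png')[:,:,::-1],dict(np.load('pics/'+fn+'.npz'))
def ray(c,u,v,z):
    K,R,t=[np.array(c[k]) for k in 'KRt']
    C=-R.T@t; d=R.T@np.linalg.inv(K)@np.array([u,v,1.]); return C+d*(z-C[2])/d[2]
def proj(c,X):
    p=np.array(c['K'])@(np.array(c['R'])@np.array(X)+np.array(c['t'])); return p[:2]/p[2]
E
python3 - <<'E'
from h import *
for n in('scene','top','wrist'):
    im,c=snap(n,n+'0'); print(n,-np.array(c['R']).T@np.array(c['t']))
s=robot.read_state(); print(s)
E
```

```text
pics
scene [-0.27982234  0.86959478  1.14182617]
top [ 0.44228434 -0.21422128  1.45437866]
wrist [ 0.27228967 -0.54057048  0.38392024]
{'t': 0.15, 'q': array([-1.32838349e+00,  1.31002400e-01,  1.48906063e+00,  3.18302581e-06,
        1.52299651e+00, -8.53967009e-02]), 'dq': array([ 0.00031432, -0.00082799, -0.00199027,  0.00066993, -0.00026444,
       -0.00137255]), 'joint_torque': array([ 1.28604577e-03, -5.60475791e+01, -4.92335558e+01,  7.68581685e-02,
        3.05202557e-02, -1.01743453e-04]), 'tool_pos': array([ 0.19312621, -0.56771951,  0.30190224]), 'orientation': array([-3.09804498e+00, -5.12380672e-01,  1.75649587e-04]), 'force': array([ 0.78479921, -0.51294205, -0.2623031 ]), 'wrist_torque': array([-0.0620366 ,  0.00732197, -0.02519302]), 'opening': 0.09311216013136801}
```

View pics/top0.png

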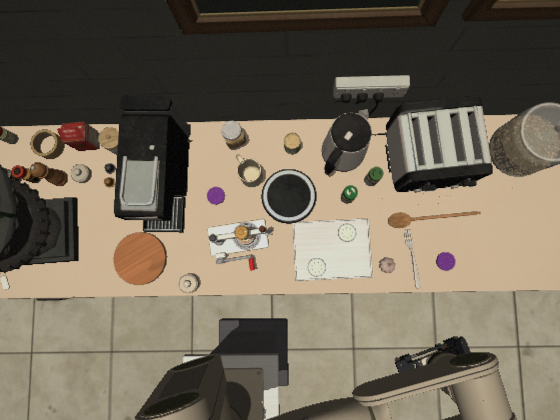

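View pics/scene0.png

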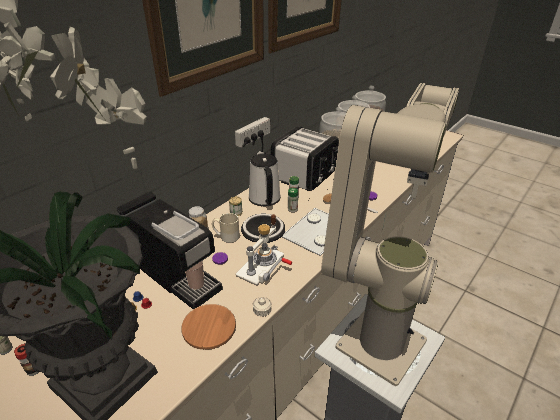

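View pics/wrist0.png

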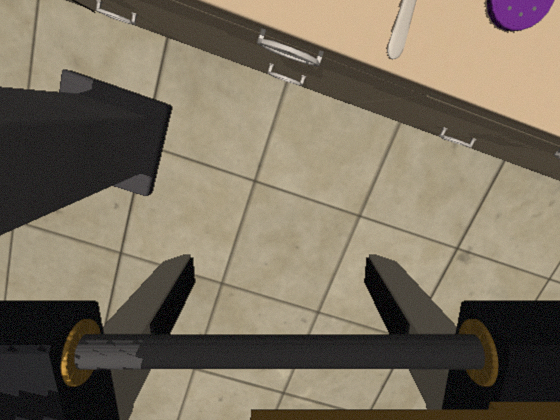

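The top view shows the board at (139,258), the press at (240,238), two white flat moulds at (347,232) and (316,267), the timer at (188,283), and purple decoys at (216,195) and (445,261).

```bash
python3 - <<'E'
from h import *
im,c=load('top0')
cr=im[210:290,170:400]; cv2.imwrite('pics/topz.png',cv2.resize(cr,None,fx=3.4,fy=3.4,interpolation=cv2.INTER_CUBIC)[:,:,::-1])
im2,c2=load('scene0'); cr=im2[210:300,220:350]; cv2.imwrite('pics/scz.png',cv2.resize(cr,None,fx=6,fy=6,interpolation=cv2.INTER_CUBIC)[:,:,::-1])
for n,u,v,z in [('board',139,258,.016),('m',347,232,.016),('m',316,267,.016),('timer',188,283,.05),('pan',289,195,.03),('traycorner',294,220,.007),('traycorner',371,279,.007)]: print(n,ray(c,u,v,z).round(3))
hsv=cv2.cvtColor(im,cv2.COLOR_RGB2HSV)
m=(((hsv[...,0]<6)|(hsv[...,0]>174))&(hsv[...,1]>170)&(hsv[...,2]>90)).astype(np.uint8)
n,l,s,ce=cv2.connectedComponentsWithStats(m)
for i in range(1,n):
    if s[i,4]>10: print('red',s[i],ce[i].round(1),ray(c,*ce[i],.04).round(3))
E
```

```text
board [0.477 0.309 0.016]
m [ 0.553 -0.4    0.016]
m [ 0.437 -0.292  0.016]
timer [0.392 0.132 0.05 ]
pan [ 0.682 -0.205  0.03 ]
traycorner [ 0.598 -0.221  0.007]
traycorner [ 0.394 -0.476  0.007]
red [ 58 123  25  18 245] [ 71.  131.5] [0.92  0.551 0.04 ]
red [ 16 166   7  11  24] [ 19.9 170. ] [0.787 0.723 0.04 ]
red [ 12 169   6   8  15] [ 13.6 173.3] [0.775 0.745 0.04 ]
red [249 258   5  12  45] [251.  263.9] [ 0.451 -0.075  0.04 ]
```

View pics/topz.png

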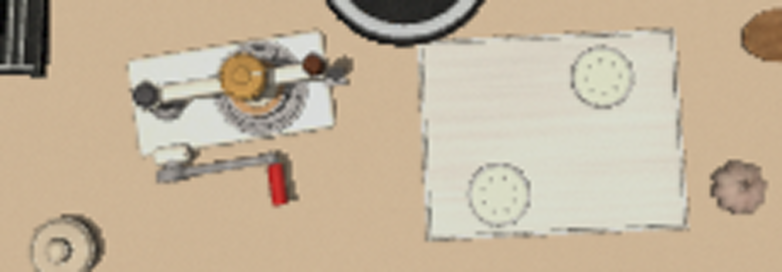

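View pics/scz.png

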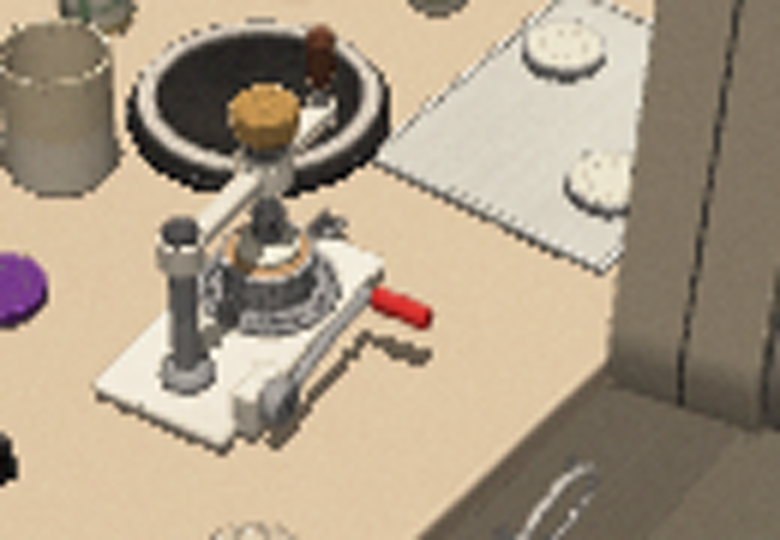

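```bash
python3 - <<'E'
from h import *
im,c=load('top0')
P=lambda x,y,z: ray(c,170+x/3.4,210+y/3.4,z)
hub=P(147,95,.14);nut=P(243,76,.165);han=P(314,64,.165);piv=P(168,175,.03);gr=P(277,185,.04)
for n in('hub','nut','han','piv','gr'): print(n,eval(n).round(3))
for a,b in((hub,nut),(hub,han),(piv,gr)): d=(a-b)[:2]; print(np.hypot(*d).round(3),np.degrees(np.arctan2(d[1],d[0])).round(1))
for q in((128,62),(321,32),(335,125),(143,152)): print('corner',P(*q,.014).round(3))
E
```

```text
hub [0.533 0.033 0.14 ]
nut [ 0.546 -0.059  0.165]
han [ 0.556 -0.123  0.165]
piv [0.461 0.032 0.03 ]
gr [ 0.449 -0.077  0.04 ]
0.092 98.6
0.157 98.6
0.109 83.9
corner [0.575 0.076 0.014]
corner [ 0.602 -0.12   0.014]
corner [ 0.508 -0.133  0.014]
corner [0.484 0.06  0.014]
```

Emit:
drive_tool:
  rows: "0.02 0.05 0.01 0 0 -5 100;0.02 0.06 0.01 0 0 -5 100;0.02 0.06 0.01 0 0 -5 100;0.02 0.06 0.01 0 0 0 100;0.02 0.06 0.01 0 0 0 100;0.02 0.06 0.01 0 0 0 100;0.02 0.06 0 0 0 0 100;0.01 0.06 0 0 0 0 100;0 0.05 0 0 0 0 100;0 0.03 0 0 0 0 100;0 0 0 0 0 0 100"

```text
t: 1.52
tool_pos: [0.3404, -0.0243, 0.3615]
orientation: [-3.139, -0.11, -0.001]
force: [0.5, -0.7, -0.0]
opening: 0.0926
```

```bash
python3 - <<'E'
from h import *
im,c=snap('wrist','w1'); print(-np.array(c['R']).T@np.array(c['t']))
hsv=cv2.cvtColor(im,cv2.COLOR_RGB2HSV)
m=(((hsv[...,0]<6)|(hsv[...,0]>174))&(hsv[...,1]>150)&(hsv[...,2]>80)).astype(np.uint8)
n,l,s,ce=cv2.connectedComponentsWithStats(m)
for i in range(1,n):
    if s[i,4]>50: print('red',s[i],ce[i].round(1),ray(c,*ce[i],.044).round(3))
E
```

```text
[ 0.42375746 -0.01793378  0.443666  ]
red [326  71  14  38 488] [332.7  89. ] [ 0.452 -0.076  0.044]
```

View pics/w1.png

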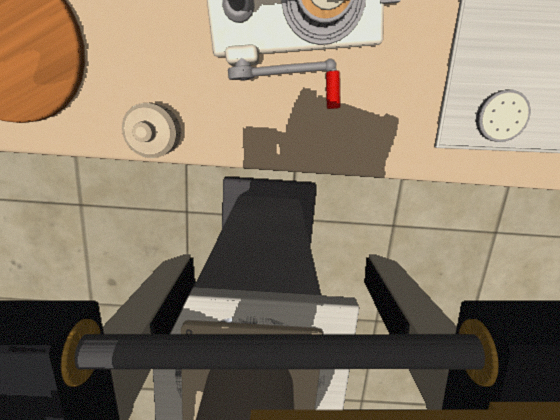

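Emit:
drive_tool:
  rows: "0.037 -0.017 -0.035 0 0 4 100;0.037 -0.017 -0.035 0 0 0 100;0.038 -0.018 -0.035 0 0 0 100;0 0 -0.03 0 0 0 100;0 0 0 0 0 0 100"

```text
t: 2.2
tool_pos: [0.4507, -0.0789, 0.2233]
orientation: [-3.132, -0.21, 0.011]
force: [-0.5, 0.6, 0.7]
opening: 0.0932
```

```bash
python3 - <<'E'
from h import *
s=robot.read_state(); print(s['tool_pos'],s['orientation'])
im,c=snap('wrist','w2')
hsv=cv2.cvtColor(im,cv2.COLOR_RGB2HSV)
m=(((hsv[...,0]<6)|(hsv[...,0]>174))&(hsv[...,1]>150)&(hsv[...,2]>80)).astype(np.uint8)
n,l,s,ce=cv2.connectedComponentsWithStats(m)
for i in range(1,n):
    if s[i,4]>50: print('red',s[i],ce[i].round(1),ray(c,*ce[i],.044).round(3))
E
```

```text
[ 0.45072838 -0.07889779  0.22329439] [-3.13240216 -0.20994245  0.01053348]
red [269 192  18  48 757] [277.6 215.4] [ 0.452 -0.076  0.044]
```

View pics/w2.png

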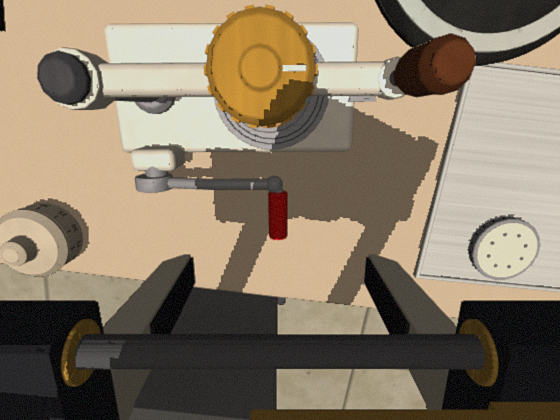

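Emit:
drive_tool:
  rows: "0.001 0.003 -0.04 0 0 0 100;0 0 -0.04 0 0 0 100;0 0 -0.038 0 0 0 100;0 0 0 0 0 0 60;0 0 0 0 0 0 30;0 0 0 0 0 0 5;0 0 0 0 0 0 5;0 0 0 0 0 0 5;0 0 0 0 0 0 5"
  squeeze: 25

```text
t: 3.38
tool_pos: [0.4536, -0.0749, 0.1087]
orientation: [3.134, 0.213, 0.0]
force: [-0.8, -0.3, -0.3]
opening: 0.0379
```

```bash
python3 - <<'E'
from h import *
# arc offsets: grip rel. to hinge, in press frame; joint values
px=np.array([-.139,.990])
a0=np.arcsin(.1)
a=a0+np.linspace(0,1.66,14)
h=-np.cos(a)*.1; z=np.sin(a)*.1
for i in range(13):
    d=h[i+1]-h[i]; print((px*d).round(4),(z[i+1]-z[i]).round(4))
# press geometry from w2
im,c=load('w2')
print('hub',ray(c,66,78,.14),'nut',ray(c,260,66,.165),'handle',ray(c,450,60,.165))
E
```

```text
[-0.0003  0.0021] 0.0126
[-0.0005  0.0036] 0.0122
[-0.0007  0.0051] 0.0117
[-0.0009  0.0066] 0.0109
[-0.0011  0.0079] 0.01
[-0.0013  0.0091] 0.0089
[-0.0014  0.0101] 0.0076
[-0.0015  0.011 ] 0.0063
[-0.0016  0.0117] 0.0048
[-0.0017  0.0122] 0.0033
[-0.0018  0.0125] 0.0017
[-0.0018  0.0126] 0.0
[-0.0018  0.0125] -0.0016
hub [0.53429456 0.03152561 0.14      ] nut [ 0.54857935 -0.05759415  0.165     ] handle [ 0.56034999 -0.12915691  0.165     ]
```

Emit:
drive_tool:
  rows: "0 0 -0.002 0 0 0 5;0 0 0 0 0 0 5;0 0 0 0 0 0 5;0 0 0 0 0 0 5;0 0 0 0 0 0 5"
  squeeze: 25

```text
t: 4.0
tool_pos: [0.4536, -0.0763, 0.1065]
orientation: [3.132, 0.213, -0.0]
force: [-0.7, -7.3, -2.0]
opening: 0.0154
```

Emit:
drive_tool:
  rows: "0 0.002 0.0126 0 0 0 5;-0.0005 0.0036 0.0122 0 0 0 5;-0.0007 0.0051 0.0117 0 0 0 5;-0.001 0.0066 0.0109 0 0 0 5;-0.001 0.008 0.01 0 0 0 5;-0.0013 0.009 0.009 0 0 0 5;-0.0014 0.010 0.0076 0 0 0 5"

```text
t: 4.88
tool_pos: [0.4485, -0.0348, 0.1833]
orientation: [3.125, 0.211, 0.002]
force: [-5.1, -21.4, 16.3]
opening: 0.0152
```

Emit:
drive_tool:
  rows: "-0.0005 0.008 0.0085 0 0 0 5;-0.001 0.009 0.0065 0 0 0 5;-0.001 0.0095 0.0048 0 0 0 5;-0.0015 0.012 0.0033 0 0 0 5;-0.0018 0.0125 0.0017 0 0 0 5;-0.0018 0.0126 0 0 0 0 5;0 0 0 0 0 0 5"

```text
t: 5.75
tool_pos: [0.4406, 0.0333, 0.2064]
orientation: [3.134, 0.214, 0.003]
force: [-0.9, 0.3, 7.3]
opening: 0.0152
```

```bash
python3 - <<'E'
from h import *
for n,b in(('wrist',None),('scene',(200,310,215,345))):
    im,c=snap(n,n[0]+'3')
    if b: cv2.imwrite('pics/s3z.png',cv2.resize(im[b[0]:b[1],b[2]:b[3]],None,fx=5,fy=5,interpolation=cv2.INTER_CUBIC)[:,:,::-1])
E
```

```text
(no output)
```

View pics/w3.png

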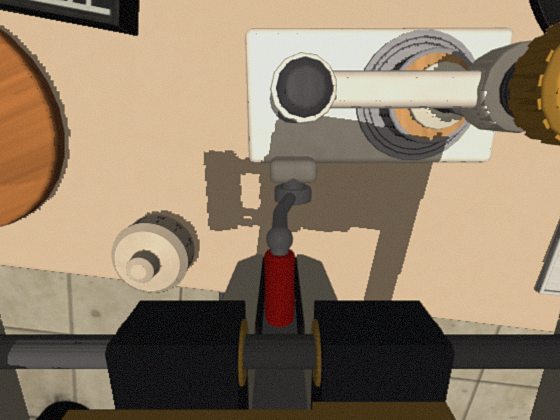

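View pics/s3z.png

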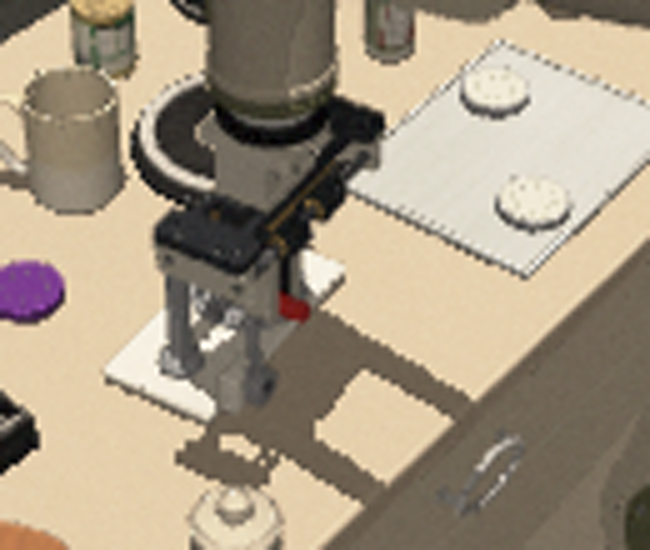

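Emit:
drive_tool:
  rows: "-0.001 0.004 0 0 0 0 5;-0.001 0.003 -0.001 0 0 0 5;0 0 0 0 0 0 5"

```text
t: 6.22
tool_pos: [0.4399, 0.0367, 0.2062]
orientation: [3.126, 0.211, 0.007]
force: [3.2, -19.7, 7.4]
opening: 0.015
```

Emit:
drive_tool:
  rows: "0 -0.004 0 0 0 0 40;0 0 0 0 0 0 60;0 0 0 0 0 0 70;0 0 0 0 0 0 70;-0.005 0 0.05 0 0 0 70;0 0 0.05 0 0 0 70;0.01 -0.02 0.01 0 0 10.5 70;0.015 -0.02 0 0 0 10.5 70;0.015 -0.02 0 0 0 10.5 70;0.015 -0.02 0 0 0 10.5 70;0.015 -0.02 0 0 0 10.5 70;0.015 -0.02 0 0 0 10.5 70;0.015 -0.02 0 0 0 10.5 70;0.02 -0.02 0 0 0 8.5 70;0 0 0 0 0 0 70"

```text
t: 8.1
tool_pos: [0.5536, -0.1249, 0.3136]
orientation: [-2.226, -2.216, 0.001]
force: [-0.6, -0.5, -0.1]
opening: 0.0648
```

```bash
python3 - <<'E'
from h import *
s=robot.read_state(); print(s['tool_pos'],s['orientation'],s['q'],s['opening'])
im,c=snap('wrist','w4')
E
```

```text
[ 0.55358661 -0.12491726  0.31361374] [-2.22556106e+00 -2.21614866e+00  7.73833703e-04] [-3.12243952e-01  3.90911572e-02  1.56492668e+00 -6.18514186e-05
  1.53853158e+00 -3.08003747e-01] 0.06476577568118501
```

View pics/w4.png

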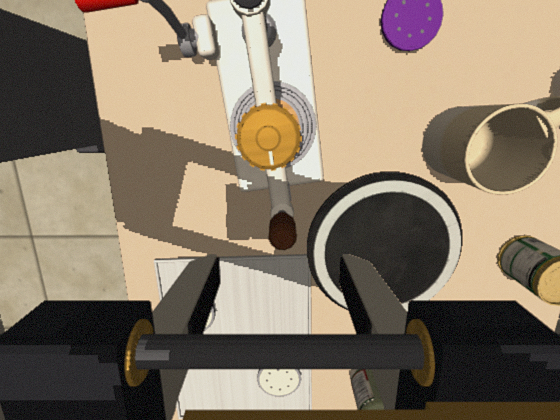

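```bash
python3 - <<'E'
from h import *
im,c=load('w4')
print('hantop',ray(c,283,224,.175),'bot',ray(c,279,205,.132),'nut',ray(c,268,136,.17),ray(c,268,136,.15))
import math
C=np.array([.534,.033]);a0=math.radians(-82)
P=[C+.16*np.array([math.cos(a0+k*.1),math.sin(a0+k*.1)]) for k in range(15)]
for k in range(14): print((P[k+1]-P[k]).round(4))
print(P[-1])
E
```

```text
hantop [ 0.55713672 -0.1165824   0.175     ] bot [ 0.55431542 -0.11480506  0.132     ] nut [ 0.54736194 -0.05721133  0.17      ] [ 0.54669358 -0.05859179  0.15      ]
[0.0157 0.003 ]
[0.0153 0.0046]
[0.0148 0.0061]
[0.0141 0.0075]
[0.0133 0.0089]
[0.0123 0.0102]
[0.0113 0.0114]
[0.0101 0.0124]
[0.0088 0.0134]
[0.0074 0.0142]
[0.0059 0.0148]
[0.0044 0.0154]
[0.0029 0.0157]
[0.0013 0.0159]
[0.69392228 0.02801361]
```

Emit:
drive_tool:
  rows: "0.002 0.003 -0.045 0 0 0 70;0 0 -0.044 0 0 0 70;0 0 0 0 0 0 40;0 0 0 0 0 0 5;0 0 0 0 0 0 5;0 0 0 0 0 0 5;0 0 0 0 0 0 5;0 0 0 0 0 0 5"
  squeeze: 20

```text
t: 9.15
tool_pos: [0.5554, -0.1212, 0.2261]
orientation: [2.225, 2.216, 0.001]
force: [-0.2, -0.7, 3.8]
opening: 0.0189
```

Emit:
drive_tool:
  rows: "0.0157 0.003 0 0 0 0 5;0.0153 0.0046 0 0 0 0 5;0.0148 0.0061 0 0 0 0 5;0.0141 0.0075 0 0 0 0 5;0.0133 0.0089 0 0 0 0 5;0.0123 0.0102 0 0 0 0 5;0 0 0 0 0 0 5"

```text
t: 10.02
tool_pos: [0.6415, -0.0801, 0.2261]
orientation: [2.224, 2.218, 0.002]
force: [0.3, 0.8, 5.1]
opening: 0.0188
```

Emit:
drive_tool:
  rows: "0.0113 0.0114 0 0 0 0 5;0.01 0.0124 0 0 0 0 5;0.0088 0.0134 0 0 0 0 5;0.0074 0.0142 0 0 0 0 5;0.006 0.0148 0 0 0 0 5;0.0044 0.0154 0 0 0 0 5;0.003 0.0157 0 0 0 0 5;0.0013 0.016 0 0 0 0 5;0 0 0 0 0 0 5"

```text
t: 11.15
tool_pos: [0.6931, 0.0334, 0.2261]
orientation: [2.224, 2.218, 0.002]
force: [-0.3, -0.6, 6.4]
opening: 0.0182
```

Emit:
drive_tool:
  rows: "0 0 0 0 0 0 40;0 0 0 0 0 0 40;0 0 0 0 0 0 40;0 0 0.05 0 0 0 40;0 0 0.04 0 0 0 60;-0.03 -0.04 0 0 0 0 100;-0.05 -0.05 0 0 0 0 100;-0.05 -0.04 0 0 0 0 100;-0.015 -0.01 0 0 0 0 100;0 0 0 0 0 0 100"

```text
t: 12.4
tool_pos: [0.5544, -0.1013, 0.3157]
orientation: [2.227, 2.215, 0.001]
force: [0.7, -0.8, 0.4]
opening: 0.0912
```

```bash
python3 - <<'E'
from h import *
s=robot.read_state(); print(s['tool_pos'],s['orientation'],s['opening'])
im,c=snap('wrist','w5')
im,c=snap('top','t5'); cv2.imwrite('pics/t5z.png',cv2.resize(im[200:300,100:400],None,fx=2.6,fy=2.6,interpolation=cv2.INTER_CUBIC)[:,:,::-1])
E
```

```text
[ 0.55436795 -0.10132771  0.31574903] [2.22733056e+00 2.21468399e+00 1.04998675e-03] 0.0911982008947716
```

View pics/w5.png

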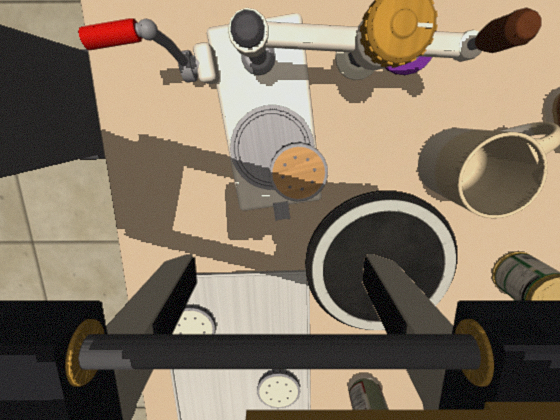

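View pics/t5z.png

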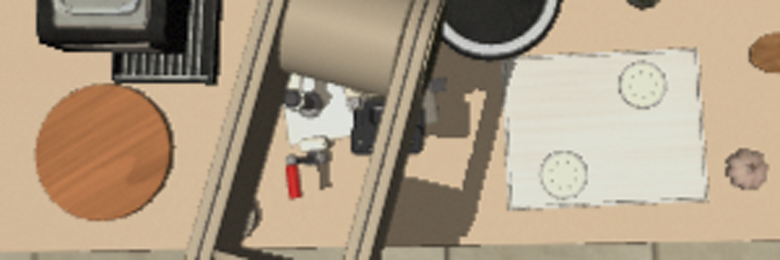

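```bash
python3 - <<'E'
from h import *
im,c=load('w5')
print('plate',ray(c,271,147,.02),'hub',ray(c,248,29,.146))
hsv=cv2.cvtColor(im,cv2.COLOR_RGB2HSV)
m=((hsv[...,0]>8)&(hsv[...,0]<20)&(hsv[...,1]>100)&(hsv[...,2]>90)).astype(np.uint8); m[:,:262]=0;m[:,340:]=0;m[:130]=0;m[210:]=0
cs,_=cv2.findContours(m,cv2.RETR_EXTERNAL,cv2.CHAIN_APPROX_NONE)
k=max(cs,key=cv2.contourArea); e=cv2.fitEllipse(k); print(e,cv2.boundingRect(k))
print('tall',ray(c,*e[0],.05),ray(c,*e[0],.044))
cv2.imwrite('pics/w5z.png',cv2.resize(im[90:230,200:360],None,fx=5,fy=4,interpolation=cv2.INTER_CUBIC)[:,:,::-1])
E
```

```text
plate [ 0.54682971 -0.05610594  0.02      ] hub [0.53531237 0.0346893  0.146     ]
((297.9148864746094, 171.0867156982422), (47.206748962402344, 51.82830810546875), 55.351165771484375) (273, 147, 52, 52)
tall [ 0.57531573 -0.07800572  0.05      ] [ 0.57565492 -0.0790401   0.044     ]
```

View pics/w5z.png

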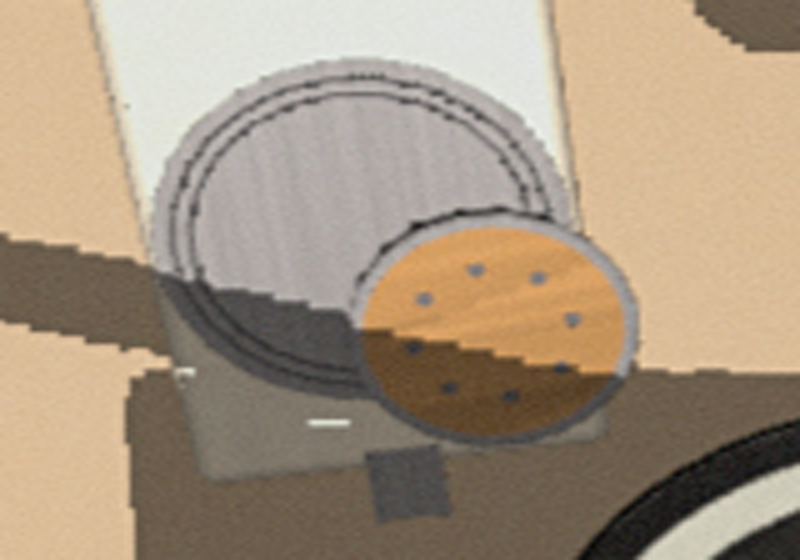

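Emit:
drive_tool:
  rows: "0.011 0.012 -0.05 0 0 0 100;0.011 0.011 -0.05 0 0 0 100;0 0 -0.05 0 0 0 100;0 0 -0.04 0 0 0 100;0 0 -0.016 0 0 0 100;0 0 0 0 0 0 60;0 0 0 0 0 0 50;0 0 0 0 0 0 50;0 0 0 0 0 0 50;0 0 0 0 0 0 50"
  squeeze: 30

```text
t: 13.75
tool_pos: [0.5775, -0.078, 0.111]
orientation: [2.225, 2.216, 0.002]
force: [-3.0, 0.2, 6.7]
opening: 0.0615
```

Emit:
drive_tool:
  rows: "0 0 0.03 0 0 0 50;0 0 0.04 0 0 0 50;0 0 0.05 0 0 0 50;-0.02 0.0 0.05 0 0 -10 50;-0.02 0 0 0 0 -10 50;-0.02 0.01 0 0 0 -10 50;-0.02 0.01 0 0 0 -10 50;-0.02 0.02 0 0 0 -10 50;0 0.02 0 0 0 -10 50;0 0.03 0 0 0 -10 50;0 0.03 0 0 0 0 50"

```text
t: 15.12
tool_pos: [0.4766, 0.043, 0.2798]
orientation: [3.096, 0.534, 0.002]
force: [0.7, 1.3, -1.3]
opening: 0.0616
```

```bash
python3 - <<'E'
from h import *
s=robot.read_state(); print(s['tool_pos'],s['orientation'],s['opening'],s['force'])
im,c=snap('wrist','w6')
im,c=load('top0'); hsv=cv2.cvtColor(im,cv2.COLOR_RGB2HSV)
m=((hsv[...,0]<15)&(hsv[...,1]>125)).astype(np.uint8); m[:,:105]=0; m[:,175:]=0; m[:225]=0; m[290:]=0
cs,_=cv2.findContours(m,cv2.RETR_EXTERNAL,cv2.CHAIN_APPROX_NONE)
k=max(cs,key=cv2.contourArea); e=cv2.fitEllipse(k); print(e,ray(c,*e[0],.016))
E
```

```text
[0.47663874 0.04304861 0.27978344] [3.09574434e+00 5.34374484e-01 1.66564232e-03] 0.0616094209624896 [ 0.69144977  1.28078178 -1.3061938 ]
((139.4515380859375, 258.2379150390625), (50.10539245605469, 52.19878005981445), 45.29090118408203) [0.47653427 0.30770779 0.016     ]
```

View pics/w6.png

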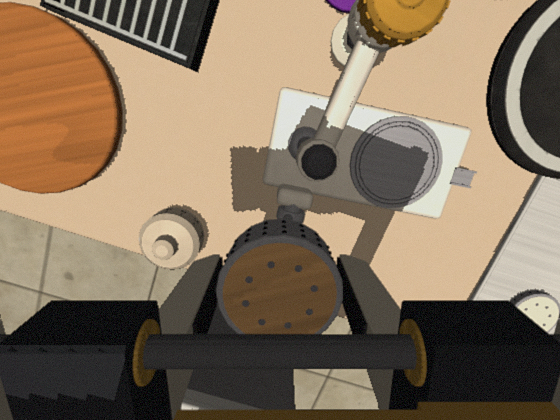

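Emit:
drive_tool:
  rows: "0 0.045 0 0 0 0 50;0 0.05 0 0 0 0 50;0 0.05 0 0 0 0 50;0 0.05 0 0 0 0 50;0 0.045 0 0 0 0 50;0 0.025 -0.03 0 0 0 50;0 0 -0.05 0 0 0 50;0 0 -0.05 0 0 0 50;0 0 -0.03 0 0 0 50;0 0 -0.009 0 0 0 50;0 0 0 0 0 0 50"

```text
t: 16.55
tool_pos: [0.477, 0.3073, 0.1108]
orientation: [-3.095, -0.539, -0.0]
force: [0.0, -0.0, -1.4]
opening: 0.0619
```

Emit:
drive_tool:
  rows: "0 0 -0.003 0 0 0 50;0 0 -0.001 0 0 0 50;0 0 0 0 0 0 50"

```text
t: 16.92
tool_pos: [0.4772, 0.3076, 0.1071]
orientation: [-3.094, -0.54, -0.002]
force: [-0.0, 1.2, 0.9]
opening: 0.0617
```

Emit:
drive_tool:
  rows: "0 0 0 0 0 0 70;0 0 0 0 0 0 90;0 0 0 0 0 0 90;0 0 0.05 0 0 0 90;0 0 0.05 0 0 0 90;0 -0.03 0.05 0 0 0 90;0 -0.06 0.01 0 0 0 90;0 -0.06 0 0 0 0 90;0 -0.06 0 0 0 0 90;-0.01 -0.06 0 0 0 -6.7 90;-0.01 -0.06 0 0 0 -6.7 90;-0.01 -0.06 0 0 0 -6.6 90;-0.01 -0.06 0 0 0 0 80;0 -0.06 0 0 0 0 80;0 -0.06 0 0 0 0 80;0 -0.03 0 0 0 0 80;0 0 0 0 0 0 80"

```text
t: 19.05
tool_pos: [0.4362, -0.2946, 0.2661]
orientation: [3.142, -0.011, -0.001]
force: [0.1, 1.4, 0.7]
opening: 0.0744
```

```bash
python3 - <<'E'
from h import *
s=robot.read_state(); print(s['tool_pos'],s['orientation'],s['opening'],s['force'])
im,c=snap('wrist','w7')
im,c=snap('top','t7'); cv2.imwrite('pics/t7z.png',cv2.resize(im[200:300,100:400],None,fx=2.6,fy=2.6,interpolation=cv2.INTER_CUBIC)[:,:,::-1])
E
```

```text
[ 0.43624766 -0.29459993  0.26614738] [ 3.14154899e+00 -1.09075666e-02 -5.49821835e-04] 0.07443500741060195 [0.10224883 1.3522368  0.66639722]
```

View pics/w7.png

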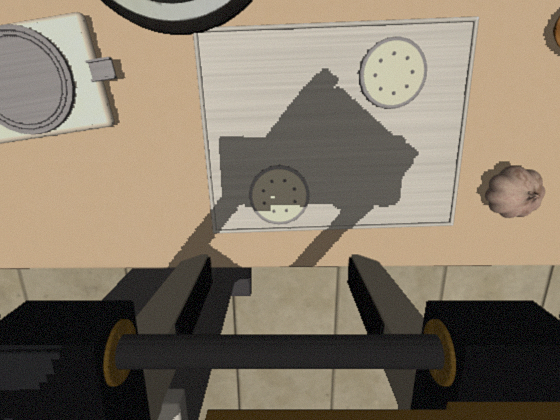

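View pics/t7z.png

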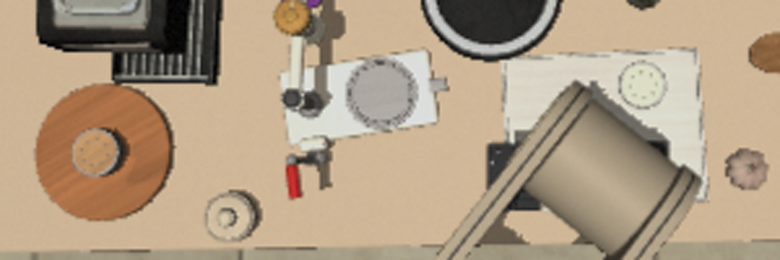

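```bash
python3 - <<'E'
from h import *
im,c=load('t7')
print('tall',ray(c,100+97.5/2.6,200+151.5/2.6,.046),'plate',ray(c,100+381/2.6,200+92/2.6,.02))
im,c=load('w7')
print('A',ray(c,279,195,.016),'B',ray(c,393,72,.016))
E
```

```text
tall [0.47582725 0.30337649 0.046     ] plate [ 0.54750523 -0.05852819  0.02      ]
A [ 0.43817167 -0.29375721  0.016     ] B [ 0.55336347 -0.39901186  0.016     ]
```

Emit:
drive_tool:
  rows: "0.002 0 -0.05 0 0 0 80;0 0.001 -0.05 0 0 0 80;0 0 -0.05 0 0 0 80;0 0 -0.02 0 0 0 80;0 0 -0.005 0 0 0 80;0 0 0 0 0 0 50;0 0 0 0 0 0 50;0 0 0 0 0 0 50;0 0 0 0 0 0 50"
  squeeze: 30

```text
t: 20.27
tool_pos: [0.4397, -0.2922, 0.0929]
orientation: [3.14, -0.006, 0.003]
force: [-0.2, 2.0, 6.8]
opening: 0.0607
```

Emit:
drive_tool:
  rows: "0 0 0.03 0 0 0 50;0 0 0.05 0 0 0 50;0 0 0.05 0 0 0 50;0.012 0.026 0.01 0 0 10 50;0.012 0.026 0 0 0 10 50;0.012 0.026 0 0 0 10 50;0.012 0.026 0 0 0 10 50;0.012 0.026 0 0 0 10 50;0.012 0.026 0 0 0 10 50;0.012 0.026 0 0 0 10 50;0.012 0.026 0 0 0 10 50;0.011 0.026 0 0 0 10 50;0 0 0 0 0 0 50"

```text
t: 21.9
tool_pos: [0.5461, -0.0562, 0.2315]
orientation: [-2.222, -2.221, -0.001]
force: [0.5, -1.1, -0.5]
opening: 0.0611
```

```bash
python3 - <<'E'
from h import *
s=robot.read_state(); print(s['tool_pos'],s['orientation'],s['opening'],s['force'])
im,c=snap('wrist','w8')
E
```

```text
[ 0.5461251  -0.05621107  0.2314533 ] [-2.22219706e+00 -2.22059577e+00 -5.12982560e-04] 0.06109598416664673 [ 0.53673189 -1.10761192 -0.51113864]
```

View pics/w8.png

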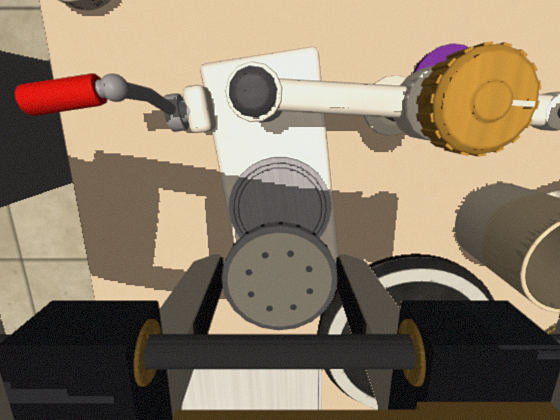

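```bash
python3 - <<'E'
from h import *
im,c=load('w8')
print(ray(c,279,275,.1546),'plate',ray(c,279,204,.02))
E
```

```text
[ 0.54701198 -0.05521465  0.1546    ] plate [ 0.54701136 -0.05345883  0.02      ]
```

Emit:
drive_tool:
  rows: "0 -0.003 -0.05 0 0 0 50;0 0 -0.04 0 0 0 50;0 0 -0.025 0 0 0 50;0 0 -0.006 0 0 0 50;0 0 0 0 0 0 50"

```text
t: 22.58
tool_pos: [0.5456, -0.0615, 0.1107]
orientation: [-2.228, -2.214, 0.001]
force: [-0.4, -0.5, -1.2]
opening: 0.0608
```

Emit:
drive_tool:
  rows: "0.0005 0.002 -0.0015 0 0 0 50;0 0 0 0 0 0 50;0 0 -0.001 0 0 0 50;0 0 0 0 0 0 50"

```text
t: 23.08
tool_pos: [0.5467, -0.0588, 0.1089]
orientation: [2.225, 2.217, 0.001]
force: [-1.9, 0.1, 4.8]
opening: 0.0608
```

Emit:
drive_tool:
  rows: "0 0 0 0 0 0 80;0 0 0 0 0 0 80;0 0 0 0 0 0 80;0 0 0.05 0 0 0 80;0 0 0.05 0 0 0 80;0 -0.02 0.05 0 0 0 80;0 -0.04 0 0 0 0 80;0 0 0 0 0 0 80"

```text
t: 24.08
tool_pos: [0.5465, -0.1208, 0.2587]
orientation: [2.227, 2.213, 0.0]
force: [0.5, 0.8, 0.0]
opening: 0.0744
```

```bash
python3 - <<'E'
from h import *
s=robot.read_state(); print(s['tool_pos'],s['orientation'],s['opening'],s['force'])
im,c=snap('wrist','w9')
cv2.imwrite('pics/w9z.png',cv2.resize(im[60:260,180:400],None,fx=3,fy=3,interpolation=cv2.INTER_CUBIC)[:,:,::-1])
E
```

```text
[ 0.54646393 -0.12084535  0.25869066] [2.22723254e+00 2.21293191e+00 3.86732311e-04] 0.07435058570520678 [0.45097966 0.7889974  0.04132446]
```

View pics/w9z.png

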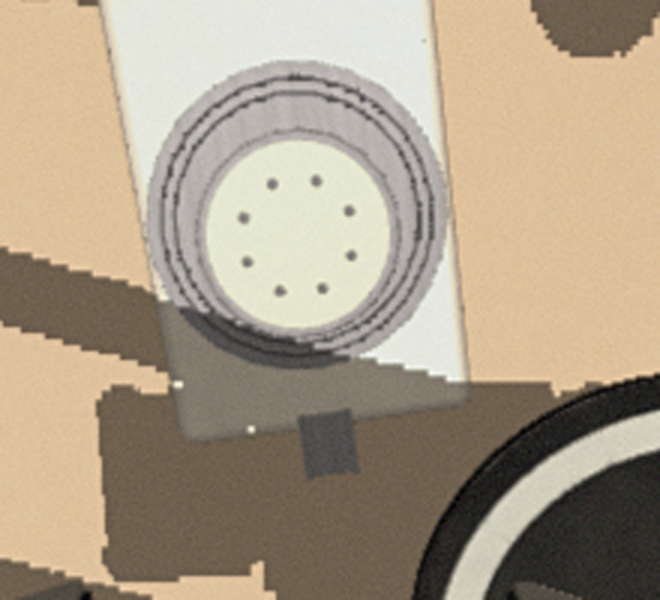

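```bash
python3 - <<'E'
from h import *
im,c=load('w9')
print('plate',ray(c,279,131.3,.02),'mould',ray(c,279.5,137.7,.032))
E
```

```text
plate [ 0.54805983 -0.05579644  0.02      ] mould [ 0.54846345 -0.06070958  0.032     ]
```

Emit:
drive_tool:
  rows: "0 -0.03 0 0 0 -10 80;0 -0.03 0 0 0 -10 80;0 -0.03 0 0 0 -10 80;0 -0.03 0 0 0 -10 80;0 -0.03 0 0 0 -10 80;0.002 -0.03 0 0 0 -10 80;0.002 -0.03 0 0 0 -10 80;0.002 -0.03 0 0 0 -10 80;0.001 -0.038 0 0 0 -10 80;0 0 0 0 0 0 80"

```text
t: 25.38
tool_pos: [0.5529, -0.3978, 0.2563]
orientation: [-3.141, 0.011, 0.002]
force: [0.2, 0.4, -0.7]
opening: 0.0744
```

Emit:
drive_tool:
  rows: "0 0 -0.05 0 0 0 80;0 0 -0.05 0 0 0 80;0 0 -0.04 0 0 0 80;0 -0.001 -0.02 0 0 0 80;0 0 -0.006 0 0 0 80;0 0 0 0 0 0 50;0 0 0 0 0 0 50;0 0 0 0 0 0 50;0 0 0 0 0 0 50"
  squeeze: 30

```text
t: 26.5
tool_pos: [0.5543, -0.3984, 0.0939]
orientation: [3.14, -0.006, 0.004]
force: [-0.3, -0.3, 6.6]
opening: 0.0611
```

Emit:
drive_tool:
  rows: "0 0 0.03 0 0 0 50;0 0 0.05 0 0 0 50;0 0 0.05 0 0 0 50;0 0.038 0.01 0 0 10 50;0 0.038 0 0 0 10 50;0 0.038 0 0 0 10 50;0 0.038 0 0 0 10 50;0 0.038 0 0 0 10 50;-0.002 0.038 0 0 0 10 50;-0.002 0.038 0 0 0 10 50;-0.002 0.038 0 0 0 10 50;-0.001 0.036 0 0 0 10 50;0 0 0 0 0 0 50"

```text
t: 28.12
tool_pos: [0.546, -0.0555, 0.232]
orientation: [-2.221, -2.222, -0.001]
force: [0.0, -1.1, -0.4]
opening: 0.0613
```

```bash
python3 - <<'E'
from h import *
s=robot.read_state(); print(s['tool_pos'],s['orientation'],s['opening'],s['force'])
im,c=snap('wrist','w10')
E
```

```text
[ 0.54603002 -0.05553291  0.23198239] [-2.22083077e+00 -2.22155353e+00 -5.52507478e-04] 0.06134096019921809 [ 0.01877032 -1.09207787 -0.44095549]
```

View pics/w10.png

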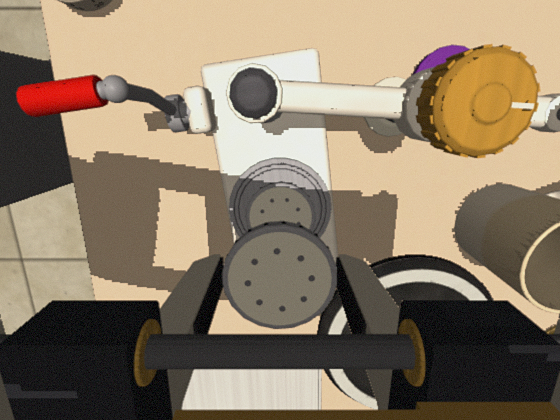

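Emit:
drive_tool:
  rows: "0 -0.002 -0.05 0 0 0 50;0 0 -0.04 0 0 0 50;0 0 -0.015 0 0 0 50;0 0 0 0 0 0 50;0 0 0 0 0 0 50"

```text
t: 28.8
tool_pos: [0.5476, -0.0603, 0.1289]
orientation: [2.225, 2.214, 0.002]
force: [0.5, -1.0, -0.8]
opening: 0.0606
```

Emit:
drive_tool:
  rows: "-0.0005 0.0015 -0.004 0 0 0 50;0 0 -0.0025 0 0 0 50;0 0 -0.001 0 0 0 50;0 0 0 0 0 0 50"

```text
t: 29.3
tool_pos: [0.5465, -0.0582, 0.1218]
orientation: [2.224, 2.216, 0.001]
force: [-7.2, 1.9, 16.0]
opening: 0.0611
```

Emit:
drive_tool:
  rows: "0 0 0.001 0 0 0 80;0 0 0 0 0 0 80;0 0 0 0 0 0 80;0 0 -0.006 0 0 0 80;0 0 -0.006 0 0 0 80;0 0 0 0 0 0 50;0 0 0 0 0 0 50;0 0 0 0 0 0 50;0 0.001 0 0 0 0 50;0 0.001 0 0 0 0 50;0 0.001 0 0 0 0 50;0 0.001 0 0 0 0 50;0 0 0 0 0 0 50"
  squeeze: 20

```text
t: 30.92
tool_pos: [0.5458, -0.0541, 0.1084]
orientation: [-2.226, -2.217, -0.0]
force: [0.7, -0.0, -2.5]
opening: 0.0617
```

Emit:
drive_tool:
  rows: "0 0 0 0 0 0 80;0 0 0 0 0 0 80;0 0 0 0 0 0 80;0 0 0.05 0 0 0 80;0 0 0.05 0 0 0 80;0 -0.02 0.05 0 0 0 80;0 -0.04 0 0 0 0 80;0 0 0 0 0 0 80"

```text
t: 31.92
tool_pos: [0.546, -0.1164, 0.2594]
orientation: [2.227, 2.213, 0.001]
force: [0.1, 1.1, -0.2]
opening: 0.0743
```

```bash
python3 - <<'E'
from h import *
s=robot.read_state(); print(s['tool_pos'],s['orientation'],s['opening'],s['force'])
im,c=snap('wrist','w11')
cv2.imwrite('pics/w11z.png',cv2.resize(im[60:260,180:400],None,fx=3,fy=3,interpolation=cv2.INTER_CUBIC)[:,:,::-1])
E
```

```text
[ 0.5460138  -0.11638432  0.25941713] [2.22703194e+00 2.21274954e+00 6.16248207e-04] 0.07430868156403816 [ 0.09772063  1.116936   -0.21362774]
```

View pics/w11z.png

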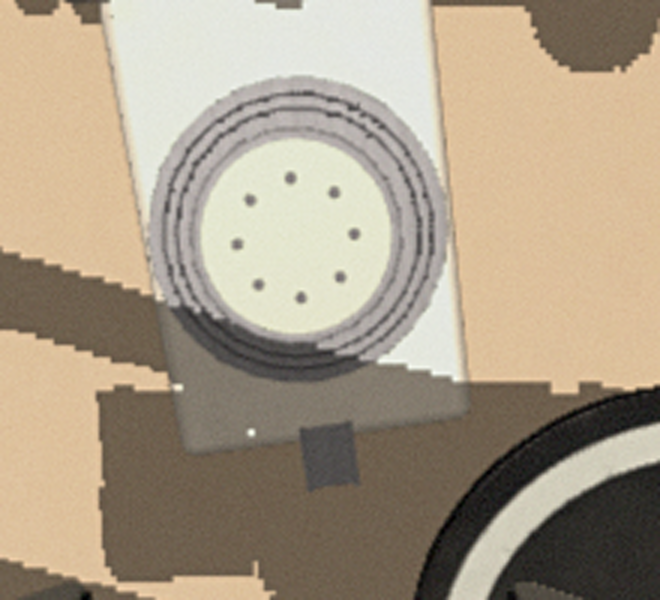

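View pics/w11.png

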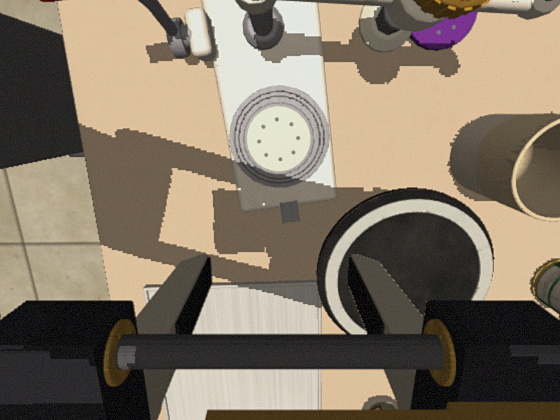

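```bash
python3 - <<'E'
from h import *
im,c=load('w11')
print('plate',ray(c,279.3,136,.02),'mould',ray(c,279.3,138.7,.044))
# nut z estimates: diameter in w8 (43mm)
im,c=load('w8')
# scene foot height
E
```

```text
plate [ 0.54796414 -0.05567824  0.02      ] mould [ 0.54790042 -0.05626899  0.044     ]
```

Emit:
drive_tool:
  rows: "0.02 0.02 0.05 0 0 0 60;0.04 0.04 0.0 0 0 0 50;0.04 0.04 0 0 0 0 45;0.04 0.04 0 0 0 0 45;0.007 0.009 0 0 0 0 45;0 0 -0.04 0 0 0 45;0 0 -0.043 0 0 0 45;0 0 0 0 0 0 45"

```text
t: 32.98
tool_pos: [0.6896, 0.035, 0.2198]
orientation: [-2.221, -2.212, 0.011]
force: [-0.2, -0.5, 0.2]
opening: 0.0417
```

Emit:
drive_tool:
  rows: "0 0 0 0 0 0 5;0 0 0 0 0 0 5;0 0 0 0 0 0 5;0 0 0 0 0 0 5;-0.0013 -0.016 0 0 0 0 5;-0.003 -0.0157 0 0 0 0 5;-0.0044 -0.0154 0 0 0 0 5;-0.006 -0.0148 0 0 0 0 5;-0.0074 -0.0142 0 0 0 0 5;-0.0088 -0.0134 0 0 0 0 5;0 0 0 0 0 0 5"

```text
t: 34.35
tool_pos: [0.6593, -0.0524, 0.2272]
orientation: [-2.22, -2.213, 0.001]
force: [-19.9, 14.2, 15.6]
opening: 0.0139
```

```bash
python3 - <<'E'
from h import *
s=robot.read_state(); print(s['tool_pos'],s['opening'],s['force'])
im,c=snap('wrist','w12')
E
```

```text
[ 0.65929009 -0.05237988  0.22716332] 0.013936172633440568 [-19.87514958  14.22977634  15.57272236]
```

View pics/w12.png

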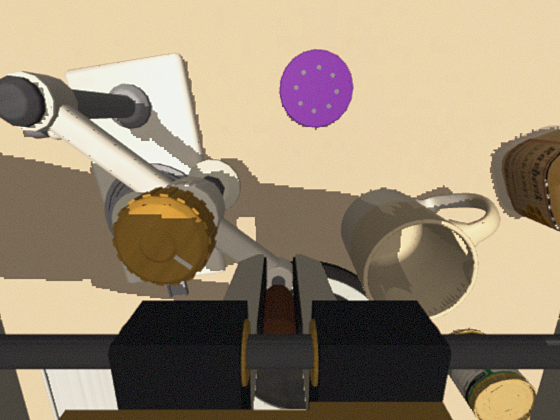

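Emit:
drive_tool:
  rows: "0 0 0 0 0 0 30;0 0 0 0 0 0 40;0 0 0 0 0 0 40;0 0 0.05 0 0 0 60;-0.02 -0.01 0.05 0 0 0 70;-0.03 -0.03 0 0 0 0 70;0 -0.01 0 0 0 0 70;0 0 0 0 0 0 70"

```text
t: 35.4
tool_pos: [0.612, -0.1054, 0.325]
orientation: [-2.227, -2.215, -0.0]
force: [1.0, 0.2, 0.7]
opening: 0.0649
```

```bash
python3 - <<'E'
from h import *
s=robot.read_state(); print(s['tool_pos'],s['orientation'],s['opening'],s['force'])
im,c=snap('wrist','w13')
im,c=snap('scene','s13'); cv2.imwrite('pics/s13z.png',cv2.resize(im[200:300,220:330],None,fx=6,fy=6,interpolation=cv2.INTER_CUBIC)[:,:,::-1])
E
```

```text
[ 0.61201185 -0.10539012  0.3249717 ] [-2.22732616e+00 -2.21523867e+00 -2.87254983e-05] 0.06494091398676795 [0.97682904 0.23867795 0.65039413]
```

View pics/w13.png

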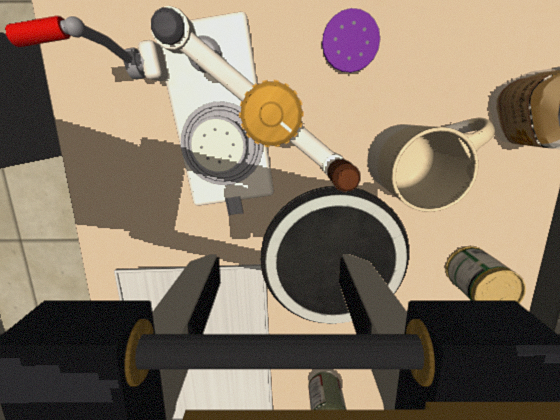

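View pics/s13z.png

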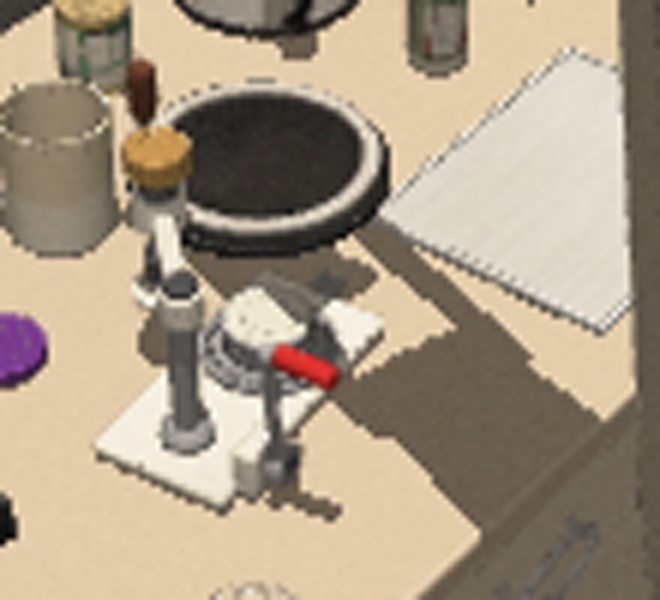

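```bash
python3 - <<'E'
from h import *
imw,cw=load('w13'); ims,cs=load('s13')
def fit(im,box):
    h=cv2.cvtColor(im,cv2.COLOR_RGB2HSV); m=((h[...,0]>12)&(h[...,0]<24)&(h[...,1]>150)&(h[...,2]>90)).astype(np.uint8)
    z=np.zeros_like(m); z[box[1]:box[3],box[0]:box[2]]=m[box[1]:box[3],box[0]:box[2]]
    k=max(cv2.findContours(z,0,cv2.CHAIN_APPROX_NONE)[0],key=cv2.contourArea); return cv2.fitEllipse(k),cv2.boundingRect(k)
e,b=fit(imw,(235,75,310,150)); print(e,b)
e2,b2=fit(ims,(235,215,258,236)); print(e2,b2)
def tri(p1,p2):
    A=[];
    for c,p in((cw,p1),(cs,p2)):
        P=c['K']@np.c_[c['R'],c['t']]; A+=[p[0]*P[2]-P[0],p[1]*P[2]-P[1]]
    v=np.linalg.svd(np.array(A))[2][-1]; return v[:3]/v[3]
X=tri((271,112),(246.2,223.7)); print('nuttop',X, proj(cw,X),proj(cs,X))
for z in(.15,.165,.18,.195):
    p=ray(cw,271,112,z); print(z,p, 'r',np.hypot(*(p[:2]-[.534,.034])), proj(cs,p))
print('foot? handle', ray(cw,345,165,.178))
E
```

```text
((270.9354248046875, 113.18209838867188), (60.945858001708984, 64.22831726074219), 172.18052673339844) (239, 80, 64, 67)
((231.16815185546875, 210.76055908203125), (15.27922534942627, 47.50844192504883), 141.1822509765625) (242, 222, 7, 9)
nuttop [ 0.6061939  -0.02436425  0.17813387] [268.18632412 114.78533956] [245.75719368 223.73367098]
0.15 [ 0.60740485 -0.02269557  0.15      ] r 0.09275051796896781 [245.54505007 229.71860904]
0.165 [ 0.60775227 -0.02266107  0.165     ] r 0.09300470195959328 [245.29617096 226.5563934 ]
0.18 [ 0.60809969 -0.02262658  0.18      ] r 0.09325950018297698 [245.0445414  223.35923102]
0.195 [ 0.60844712 -0.02259209  0.195     ] r 0.09351490761835551 [244.79011555 220.12653934]
foot? handle [ 0.65822751 -0.05753459  0.178     ]
```

```bash
python3 - <<'E'
from h import *
ims,cs=load('s13'); 
z=cv2.resize(ims[235:260,235:262],None,fx=26,fy=22,interpolation=cv2.INTER_NEAREST).copy()
for zz,col in((.044,(255,0,0)),(.052,(0,255,0)),(.060,(0,0,255))):
    pts=[]
    for a in np.linspace(0,2*np.pi,60):
        p=proj(cs,[.6085+.021*np.cos(a),-.0225+.021*np.sin(a),zz]); pts.append([(p[0]+.5-235)*26,(p[1]+.5-235)*22])
    cv2.polylines(z,[np.int32(pts)],True,col,2)
cv2.imwrite('pics/foot.png',z[:,:,::-1])
E
```

```text
(no output)
```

View pics/foot.png

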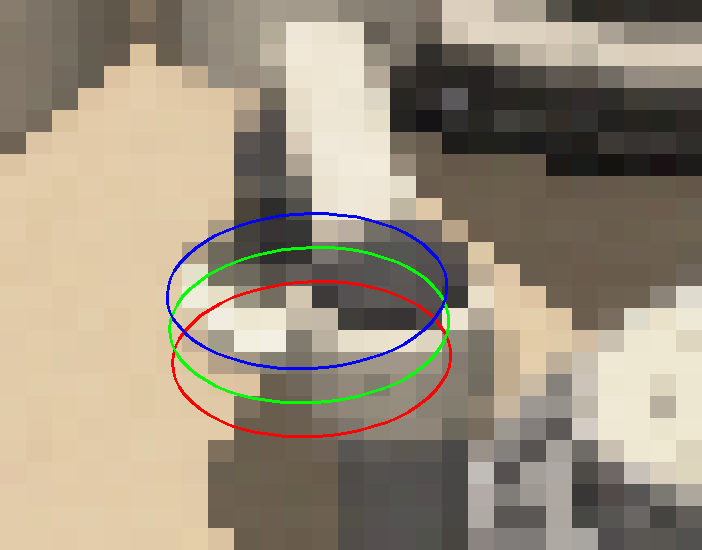

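Emit:
drive_tool:
  rows: "-0.002 0.04 0 0 0 0 90;-0.002 0.043 0 0 0 0 100;0 0 -0.045 0 0 0 100;0 0 -0.04 0 0 0 100;0 0 -0.01 0 0 0 100;0 0 0 0 0 0 70;0 0 0 0 0 0 30;0 0 0 0 0 0 30;0 0 0 0 0 0 30;0 0 0 0 0 0 30;0 0 0 0 0 0 30"
  squeeze: 40

```text
t: 36.88
tool_pos: [0.6076, -0.0215, 0.2306]
orientation: [-2.225, -2.217, 0.0]
force: [-3.2, 1.4, 1.9]
opening: 0.0423
```

```bash
python3 - <<'E'
from h import *
s=robot.read_state(); print(s['tool_pos'],s['orientation'],s['opening'],s['force'],s['q'])
im,c=snap('wrist','w14')
E
```

```text
[ 0.60756692 -0.02148472  0.23061637] [-2.22515707e+00 -2.21658053e+00  3.03824517e-04] 0.04229820702890253 [-3.24800732  1.37387634  1.88372099] [-1.19832385e-01  1.95074215e-01  1.54925397e+00  3.50976621e-04
  1.39801568e+00 -1.16031064e-01]
```

View pics/w14.png

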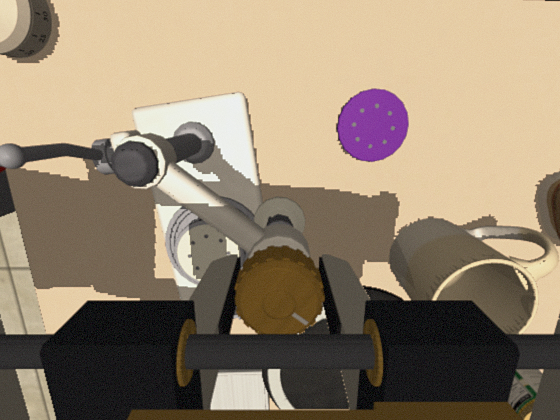

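Emit:
drive_tool:
  rows: "0 0 -0.0007 0 0 -10 30;0 0 -0.0007 0 0 -10 30;0 0 -0.0007 0 0 -10 30;0 0 -0.0007 0 0 -10 30;0 0 -0.0007 0 0 -10 30;0 0 -0.0007 0 0 -10 30;0 0 -0.0007 0 0 -10 30;0 0 -0.0007 0 0 -10 30;0 0 -0.0007 0 0 -10 30;0 0 -0.0007 0 0 -10 30;0 0 0 0 0 0 30"

```text
t: 38.3
tool_pos: [0.6095, -0.0237, 0.2242]
orientation: [3.126, -0.286, 0.008]
force: [7.9, -8.5, -2.1]
opening: 0.0424
```

```bash
python3 - <<'E'
from h import *
s=robot.read_state(); print(s['tool_pos'],s['orientation'],s['opening'],s['force'],s['q'])
im,c=snap('wrist','w15')
E
```

```text
[ 0.60951445 -0.0236552   0.2241683 ] [ 3.12582489 -0.28573042  0.00786427] 0.042448571361833935 [ 7.94978979 -8.49441783 -2.05462033] [-0.12158609  0.20111566  1.55448377 -0.00261918  1.38090233  1.63201062]
```

View pics/w15.png

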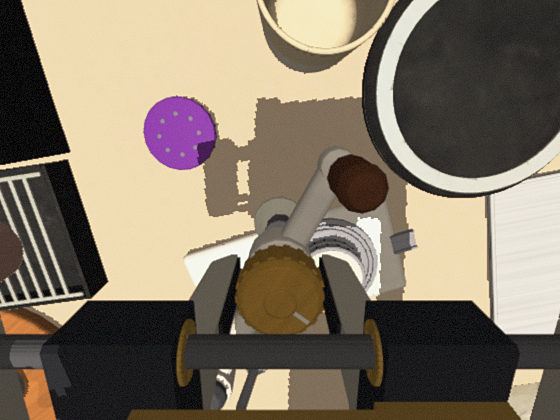

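Emit:
drive_tool:
  rows: "0 0 0 0 0 0 60;0 0 0 0 0 0 90;0 0 0 0 0 0 90;0 0 0 0 0 0 90;0 0 0.05 0 0 0 90;0 0 0.05 0 0 0 90;-0.01 -0.03 0 0 0 10 80;-0.01 -0.03 0 0 0 10 70;-0.01 -0.03 0 0 0 10 60;-0.01 -0.03 0 0 0 10 60;-0.01 -0.03 0 0 0 10 60;-0.01 -0.03 0 0 0 10 60;-0.01 -0.03 0 0 0 10 60;-0.01 -0.03 0 0 0 10 60;-0.01 -0.03 0 0 0 10 60;-0.01 -0.03 0 0 0 10 60;0 0 0 0 0 0 60"

```text
t: 40.48
tool_pos: [0.507, -0.3233, 0.3232]
orientation: [-2.227, -2.215, 0.001]
force: [0.7, 0.6, 0.5]
opening: 0.056
```

Emit:
drive_tool:
  rows: "0 0 0 10 0 0 60;0 0 -0.02 10 0 0 60;0 0 -0.03 10 0 0 60;0 0 -0.03 10 0 0 60;0 0 -0.04 10 0 0 60;0 0 -0.04 10 0 0 60;0 0 0 0 0 0 60;0 0 0 0 0 0 60"

```text
t: 41.48
tool_pos: [0.5089, -0.3217, 0.1656]
orientation: [-1.589, -1.584, -0.91]
force: [1.2, -0.6, 0.8]
opening: 0.0561
```

```bash
python3 - <<'E'
from h import *
s=robot.read_state(); print(s['tool_pos'],s['orientation'],s['opening'],s['force'],s['q'])
im,c=snap('wrist','w16'); print(-c['R'].T@c['t'])
E
```

```text
[ 0.50888908 -0.32167991  0.16556539] [-1.58857246 -1.58395958 -0.90950357] 0.056068883855016065 [ 1.22495765 -0.60640548  0.78065126] [-0.91305265  0.82541295  1.11028473  0.63616552  2.04736322 -0.8698908 ]
[ 0.51003936 -0.35019318  0.27842164]
```

View pics/w16.png

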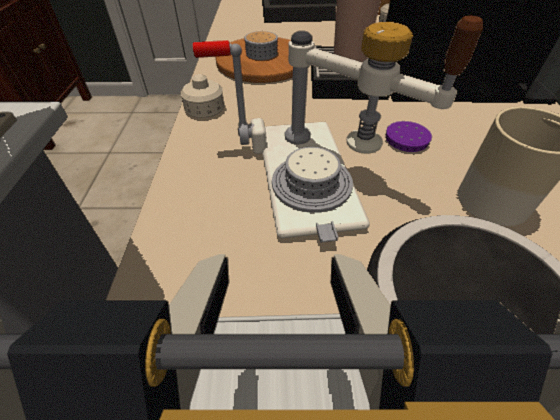

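```bash
python3 - <<'E'
from h import *
im,c=load('w16')
x0,y0,f=265,70,5
z=cv2.resize(im[y0:y0+150,x0:x0+160],None,fx=f,fy=f*.8,interpolation=cv2.INTER_CUBIC).copy(); fy=f*.8
def circ(C,r,zz,col):
    pts=[proj(c,[C[0]+r*np.cos(a),C[1]+r*np.sin(a),zz]) for a in np.linspace(0,2*np.pi,80)]
    cv2.polylines(z,[np.int32([[(p[0]+.5-x0)*f,(p[1]+.5-y0)*fy] for p in pts])],True,col,1)
circ((.6085,-.023),.021,.045,(255,0,0)); circ((.6085,-.023),.021,.049,(0,200,0))
circ((.548,-.0565),.031,.044,(255,0,0)); circ((.548,-.0565),.047,.020,(0,0,255))
cv2.imwrite('pics/w16z.png',z[:,:,::-1])
E
```

```text
(no output)
```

View pics/w16z.png

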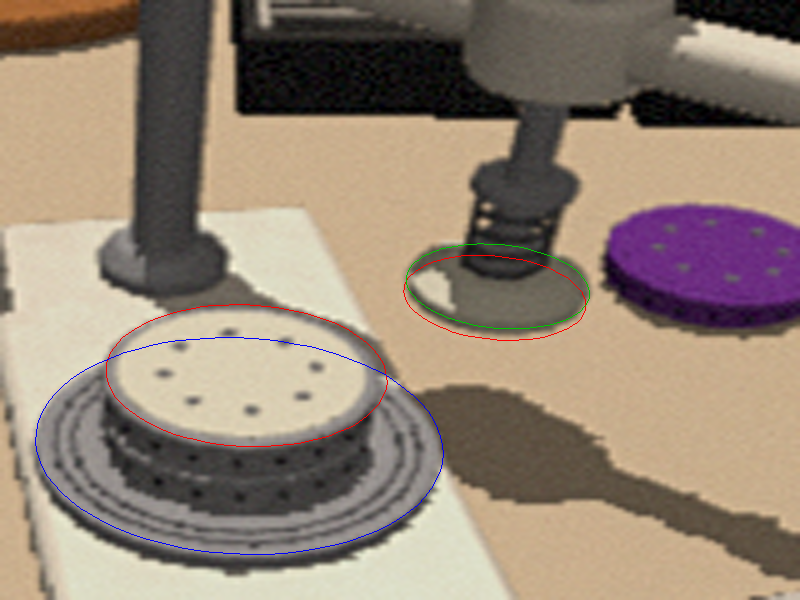

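Emit:
drive_tool:
  rows: "0 0 0.03 -10 0 0 60;0 0 0.03 -10 0 0 60;0 0 0.03 -10 0 0 60;0 0 0.03 -10 0 0 60;0 0 0.02 -10 0 0 60;0 0 0.02 -10 0 0 60;0.03 0.05 0 0 0 0 60;0.03 0.05 0 0 0 0 60;0.03 0.055 0 0 0 0 60;0.03 0.055 0 0 0 0 60;0.031 0.053 0 0 0 0 60;0 0 0 0 0 0 60"

```text
t: 43.02
tool_pos: [0.6605, -0.0535, 0.3325]
orientation: [2.211, 2.216, 0.014]
force: [-0.0, -1.3, 0.3]
opening: 0.056
```

```bash
python3 - <<'E'
from h import *
s=robot.read_state(); print(s['tool_pos'],s['orientation'],s['opening'],s['force'])
E
```

```text
[ 0.66048019 -0.05348855  0.33249272] [2.21074235 2.21568233 0.01442519] 0.055999643292026634 [-2.99942170e-04 -1.27367241e+00  2.55553791e-01]
```

Emit:
drive_tool:
  rows: "0 0 -0.04 0 0 0 50;0 0 -0.04 0 0 0 50;0 0 -0.02 0 0 0 50;0 0 0 0 0 0 50"

```text
t: 43.52
tool_pos: [0.6585, -0.0591, 0.2257]
orientation: [2.224, 2.215, 0.002]
force: [-0.0, -0.2, 0.7]
opening: 0.0466
```

```bash
python3 - <<'E'
from h import *
s=robot.read_state(); print(s['tool_pos'],s['orientation'],s['opening'],s['force'])
im,c=snap('wrist','w17')
E
```

```text
[ 0.65850069 -0.05910283  0.22565195] [2.22423121 2.21512091 0.00225355] 0.04662090727773066 [-0.01583724 -0.21518684  0.65691812]
```

View pics/w17.png

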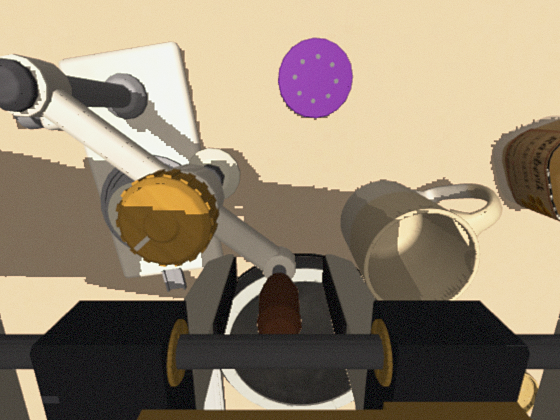

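Handle lies between the fingers; close and swing most of the way.

Emit:
drive_tool:
  rows: "0 0 0 0 0 0 5;0 0 0 0 0 0 5;0 0 0 0 0 0 5;0 0 0 0 0 0 5;-0.0101 -0.0124 0 0 0 0 5;-0.0113 -0.0114 0 0 0 0 5;-0.0123 -0.0102 0 0 0 0 5;-0.0133 -0.0089 0 0 0 0 5;0 0 0 0 0 0 5"
  squeeze: 20

```text
t: 44.7
tool_pos: [0.6104, -0.1034, 0.2238]
orientation: [2.227, 2.215, -0.001]
force: [-0.2, -0.7, 5.3]
opening: 0.0186
```

Emit:
drive_tool:
  rows: "-0.0141 -0.0075 0 0 0 0 5;-0.0148 -0.0061 0 0 0 0 5;-0.0153 -0.0046 0 0 0 0 5;0 0 0 0 0 0 5"

```text
t: 45.2
tool_pos: [0.5664, -0.1221, 0.2239]
orientation: [2.226, 2.214, -0.003]
force: [0.9, -6.1, 4.7]
opening: 0.0183
```

Emit:
drive_tool:
  rows: "-0.008 0.0 0 0 0 0 5;-0.006 0 0 0 0 0 5;0 0 0 0 0 0 5;0 0 0 0 0 0 5"

```text
t: 45.7
tool_pos: [0.5546, -0.123, 0.2241]
orientation: [2.222, 2.21, -0.0]
force: [12.9, -11.9, -1.9]
opening: 0.0186
```

Emit:
drive_tool:
  rows: "0.001 0.002 0 0 0 0 40;0 0 0 0 0 0 50;0 0 0 0 0 0 60;0 0 0.05 0 0 0 60;0 0 0.05 0 0 0 60;-0.01 -0.05 0 0 0 0 60;-0.01 -0.05 0 0 0 0 60;-0.01 -0.05 0 0 0 0 60;-0.01 -0.05 0 0 0 0 60;0 0 0 10 0 0 60;0 0 -0.02 10 0 0 60;0 0 -0.03 10 0 0 60;0 0 -0.04 10 0 0 60;0 0 -0.05 10 0 0 60;0 0 -0.05 10 0 0 60;0 0 0 0 0 0 60;0 0 0 0 0 0 60"

```text
t: 47.82
tool_pos: [0.5153, -0.3185, 0.1358]
orientation: [-1.588, -1.585, -0.911]
force: [0.4, -0.5, 2.0]
opening: 0.0557
```

```bash
python3 - <<'E'
from h import *
s=robot.read_state(); print(s['tool_pos'],s['orientation'],s['opening'],s['force'])
im,c=snap('wrist','w18')
x0,y0,f=230,60,5
z=cv2.resize(im[y0:y0+150,x0:x0+160],None,fx=f,fy=f*.8,interpolation=cv2.INTER_CUBIC)
cv2.imwrite('pics/w18z.png',z[:,:,::-1])
E
```

```text
[ 0.51529378 -0.31853689  0.13575659] [-1.58804879 -1.58485886 -0.91080142] 0.055729064405610505 [ 0.42148165 -0.48407465  1.97440206]
```

View pics/w18.png

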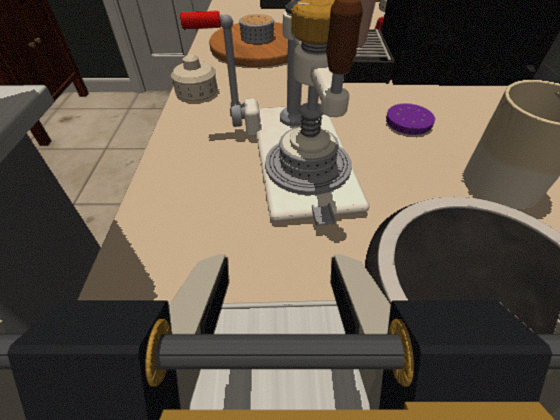

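View pics/w18z.png

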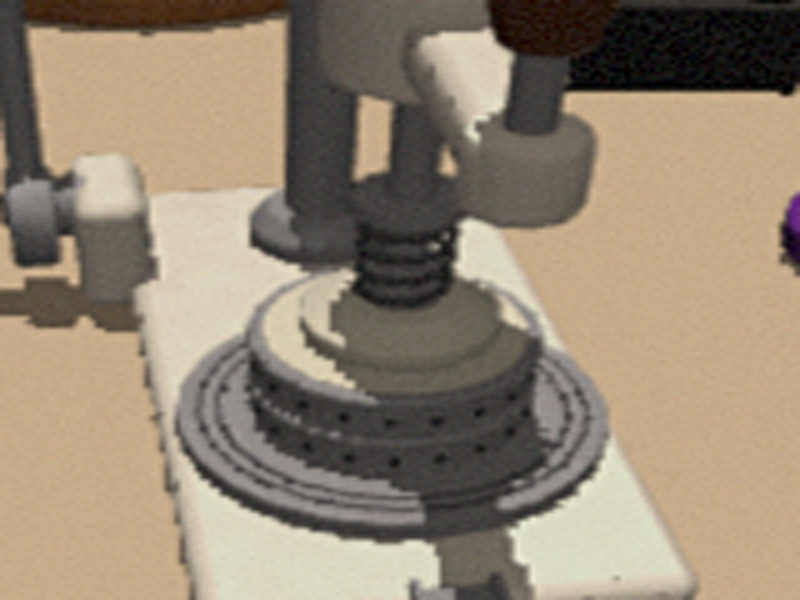

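```bash
python3 - <<'E'
from h import *
im,c=load('w18')
x0,y0,f=270,105,10
z0=cv2.resize(im[y0:y0+60,x0:x0+75],None,fx=f,fy=f,interpolation=cv2.INTER_CUBIC).copy()
# align: shift so that mould top circle fits
def circ(z,C,r,zz,col,d=(0,0)):
    pts=[proj(c,[C[0]+r*np.cos(a),C[1]+r*np.sin(a),zz])+d for a in np.linspace(0,2*np.pi,80)]
    cv2.polylines(z,[np.int32([[(p[0]+.5-x0)*f,(p[1]+.5-y0)*f] for p in pts])],True,col,1)
C=(.5475,-.0565); 
circ(z0,C,.031,.044,(255,0,0)); circ(z0,C,.021,.044,(255,0,0)); circ(z0,C,.021,.046,(0,160,0)); circ(z0,C,.047,.020,(0,0,255)); circ(z0,C,.031,.020,(0,0,255))
cv2.imwrite('pics/w18y.png',z0[:,:,::-1])
E
```

```text
(no output)
```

View pics/w18y.png

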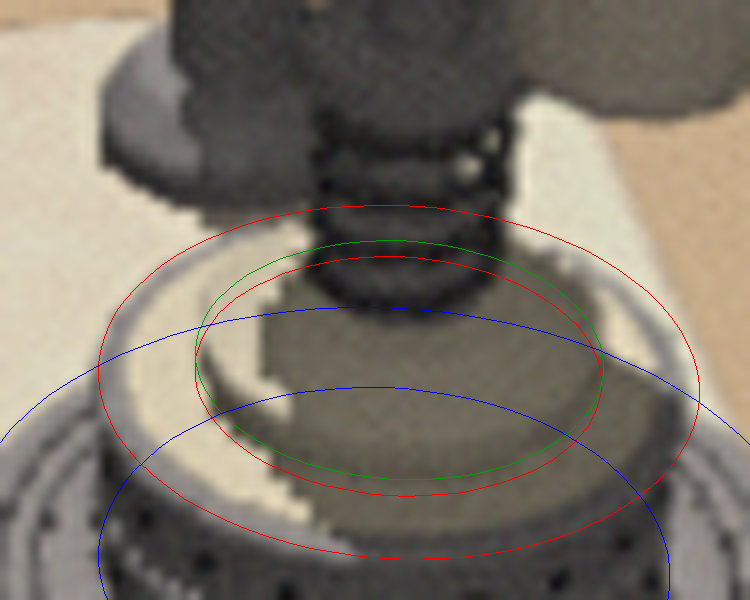

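Emit:
drive_tool:
  rows: "0 0 0.03 -10 0 0 60;0 0 0.03 -10 0 0 80;0 0 0.03 -10 0 0 90;0 0 0.03 -10 0 0 90;0 0 0.03 -10 0 0 90;0 0 0.034 -10 0 0 90;0.007 0.05 0 0 0 0 90;0.007 0.05 0 0 0 0 90;0.007 0.055 0 0 0 0 90;0.007 0.055 0 0 0 0 90;0.005 0.051 0 0 0 0 90;0 0 0 0 0 0 90;0 0 0 0 0 0 90"

```text
t: 49.5
tool_pos: [0.548, -0.0568, 0.3246]
orientation: [2.216, 2.211, 0.011]
force: [-0.1, -0.8, 0.0]
opening: 0.0837
```

```bash
python3 - <<'E'
from h import *
s=robot.read_state(); print(s['tool_pos'],s['orientation'],s['opening'],s['force'])
im,c=snap('wrist','w19')
E
```

```text
[ 0.54802611 -0.05677461  0.32464513] [2.21565742 2.21090408 0.01071881] 0.0837093394293703 [-0.07542254 -0.78587489  0.00304301]
```

View pics/w19.png

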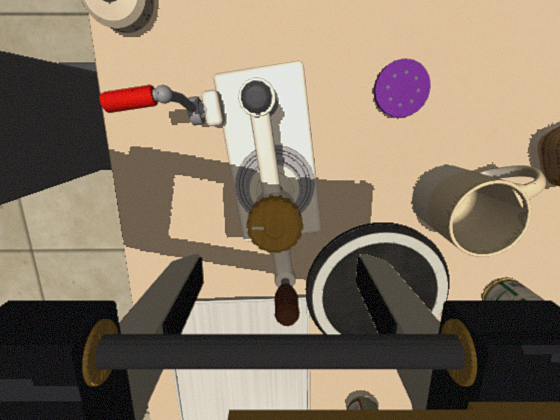

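Emit:
drive_tool:
  rows: "0 0 -0.04 0 0 0 90;0 0 -0.04 0 0 0 90;0 0 -0.014 0 0 0 90;0 0 0 0 0 0 60;0 0 0 0 0 0 30;0 0 0 0 0 0 30;0 0 0 0 0 0 30;0 0 0 0 0 0 30"
  squeeze: 40

```text
t: 50.55
tool_pos: [0.5477, -0.0571, 0.2239]
orientation: [2.225, 2.217, 0.0]
force: [-1.3, -0.2, 3.8]
opening: 0.0425
```

Emit:
drive_tool:
  rows: "0 0 -0.0003 0 0 -5 30;0 0 -0.0003 0 0 -5 30;0 0 -0.0004 0 0 -6 30;0 0 0 0 0 0 30;0 0 0 0 0 0 30"

```text
t: 51.18
tool_pos: [0.5479, -0.0571, 0.2229]
orientation: [2.51, 1.888, 0.001]
force: [1.1, -2.2, 3.9]
opening: 0.0423
```

Emit:
drive_tool:
  rows: "0 0 0 0 0 0 60;0 0 0 0 0 0 90;0 0 0 0 0 0 90;0 0 0 0 0 0 90;0 0 0.05 0 0 0 90;0 0 0.05 0 0 8 90;-0.008 -0.06 0 0 0 8 70;-0.008 -0.06 0 0 0 0 60;-0.008 -0.06 0 0 0 0 60;-0.008 -0.06 0 0 0 0 60;0 -0.02 0 10 0 0 60;0 0 -0.02 10 0 0 60;0 0 -0.03 10 0 0 60;0 0 -0.04 10 0 0 60;0 0 -0.05 10 0 0 60;0 0 -0.05 10 0 0 60;0 0 -0.02 7 0 0 60;0 0 0 0 0 0 60;0 0 0 0 0 0 60"

```text
t: 53.55
tool_pos: [0.5163, -0.3177, 0.114]
orientation: [-1.503, -1.5, -0.988]
force: [-1.5, -0.8, -0.1]
opening: 0.0557
```

```bash
python3 - <<'E'
from h import *
s=robot.read_state(); print(s['tool_pos'],s['orientation'],s['opening'],s['force'])
im,c=snap('wrist','w20')
cv2.imwrite('pics/w20z.png',cv2.resize(im[60:210,220:380],None,fx=5,fy=4,interpolation=cv2.INTER_CUBIC)[:,:,::-1])
E
```

```text
[ 0.51629807 -0.31766595  0.11401786] [-1.50304298 -1.49991235 -0.98835181] 0.05568323145882024 [-1.53529146 -0.82897317 -0.0714782 ]
```

View pics/w20z.png

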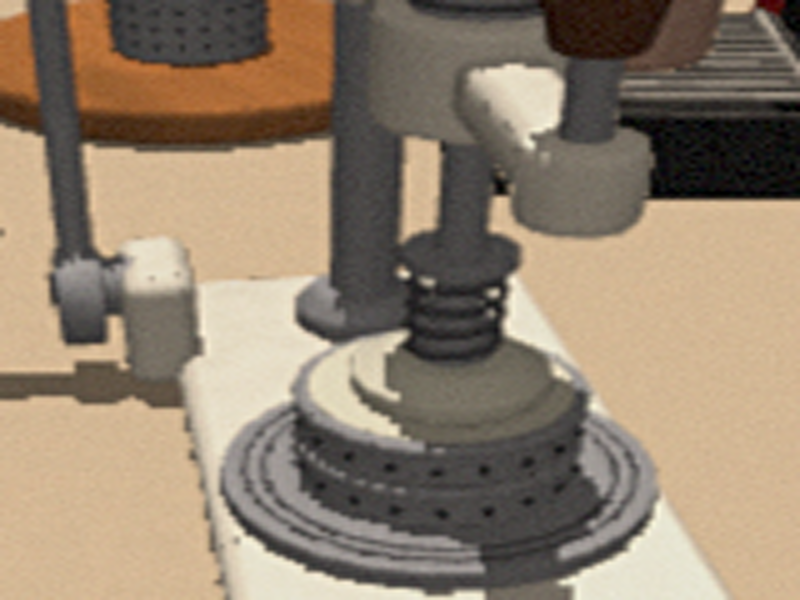

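Emit:
drive_tool:
  rows: "0 0 0.03 -10 0 0 60;0 0 0.03 -10 0 0 60;0 0 0.03 -10 0 0 60;0 0 0.03 -10 0 0 60;0 0 0.03 -10 0 0 60;0 0 0.03 -10 0 0 60;0 0 0.01 -7 0 0 60;-0.01 0.04 0 0 0 -10.2 60;-0.01 0.04 0 0 0 -10.2 60;-0.01 0.04 0 0 0 -10.2 60;-0.01 0.045 0 0 0 -10.2 60;-0.01 0.045 0 0 0 -10.2 60;-0.01 0.045 0 0 0 -10.2 60;-0.01 0.05 0 0 0 -10.2 60;-0.008 0.05 0 0 0 -10.2 60;0 0 0 0 0 0 60;0 0 0 0 0 0 60"

```text
t: 55.72
tool_pos: [0.4387, 0.0341, 0.305]
orientation: [3.13, 0.253, 0.01]
force: [0.1, -0.2, 0.6]
opening: 0.0555
```

```bash
python3 - <<'E'
from h import *
s=robot.read_state(); print(s['tool_pos'],s['orientation'],s['opening'],s['force'],s['q'])
im,c=snap('wrist','w21')
hsv=cv2.cvtColor(im,cv2.COLOR_RGB2HSV)
m=(((hsv[...,0]<6)|(hsv[...,0]>174))&(hsv[...,1]>150)&(hsv[...,2]>60)).astype(np.uint8)
n,l,st,ce=cv2.connectedComponentsWithStats(m)
for i in range(1,n):
    if st[i,4]>80: print('red',st[i],ce[i].round(1),ray(c,*ce[i],.135).round(3))
px=np.array([-.139,.990]); a=np.radians(np.linspace(97.4,5.7,15)); h=-np.cos(a)*.1; z=np.sin(a)*.1
for i in range(14): print((px*(h[i+1]-h[i])).round(4),(z[i+1]-z[i]).round(4))
E
```

```text
[0.43873551 0.03406081 0.30498594] [3.12989309 0.25252184 0.00975641] 0.055482946606955456 [ 0.11025087 -0.18994689  0.64809833] [-3.86210366e-02 -3.23122889e-01  1.90867991e+00 -7.65028245e-04
  1.54968560e+00  1.37117645e+00]
red [268 201  20  50 868] [277.1 225.4] [0.436 0.035 0.135]
[ 0.0016 -0.0113] 0.0008
[ 0.0016 -0.0113] -0.0005
[ 0.0016 -0.0112] -0.0018
[ 0.0015 -0.0109] -0.0031
[ 0.0015 -0.0105] -0.0043
[ 0.0014 -0.0099] -0.0055
[ 0.0013 -0.0092] -0.0066
[ 0.0012 -0.0084] -0.0076
[ 0.0011 -0.0075] -0.0085
[ 0.0009 -0.0065] -0.0093
[ 0.0008 -0.0054] -0.01
[ 0.0006 -0.0043] -0.0106
[ 0.0004 -0.003 ] -0.011
[ 0.0002 -0.0018] -0.0113
```

View pics/w21.png

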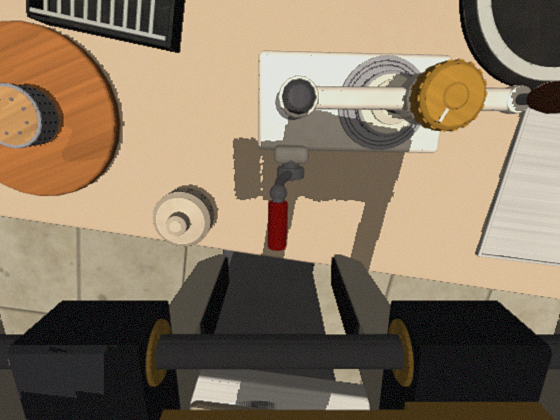

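Emit:
drive_tool:
  rows: "-0.002 0.001 -0.05 0 0 0 60;0 0 -0.05 0 0 0 60;0 0 -0.011 0 0 0 60;0 0 0 0 0 0 30;0 0 0 0 0 0 5;0 0 0 0 0 0 5;0 0 0 0 0 0 5;0 0 0 0 0 0 5"
  squeeze: 30

```text
t: 56.78
tool_pos: [0.4368, 0.0351, 0.1921]
orientation: [3.132, 0.246, 0.002]
force: [0.0, -0.4, 4.3]
opening: 0.0152
```

Emit:
drive_tool:
  rows: "0.0016 -0.0113 0.0008 0 0 0 5;0.0016 -0.0113 -0.0005 0 0 0 5;0.0016 -0.0112 -0.0018 0 0 0 5;0.0015 -0.0109 -0.0031 0 0 0 5;0.0015 -0.0105 -0.0043 0 0 0 5;0.0014 -0.0099 -0.0055 0 0 0 5;0 0 0 0 0 0 5"

```text
t: 57.65
tool_pos: [0.4455, -0.0303, 0.1766]
orientation: [-3.132, -0.245, 0.001]
force: [1.3, 0.0, -3.4]
opening: 0.0151
```

Emit:
drive_tool:
  rows: "0.0013 -0.0092 -0.0066 0 0 0 5;0.0012 -0.0084 -0.0076 0 0 0 5;0.0011 -0.0075 -0.0085 0 0 0 5;0.0009 -0.0065 -0.0093 0 0 0 5;0.0008 -0.0054 -0.01 0 0 0 5;0 0 0 0 0 0 5"

```text
t: 58.4
tool_pos: [0.4504, -0.0665, 0.1342]
orientation: [-3.131, -0.246, 0.002]
force: [1.9, 4.3, -4.2]
opening: 0.015
```

Emit:
drive_tool:
  rows: "0.0006 -0.0043 -0.0106 0 0 0 5;0.0004 -0.003 -0.011 0 0 0 5;0.0002 -0.0018 -0.0113 0 0 0 5;0 0 0 0 0 0 5;0 0 -0.002 0 0 0 5;0 0 0 0 0 0 5"

```text
t: 59.15
tool_pos: [0.452, -0.0763, 0.1004]
orientation: [3.131, 0.246, -0.001]
force: [-4.1, -1.6, 2.8]
opening: 0.015
```

Emit:
drive_tool:
  rows: "0 0 -0.002 0 0 0 5;0 0 -0.001 0 0 0 5;0 0 0 0 0 0 5"

```text
t: 59.52
tool_pos: [0.4521, -0.0766, 0.0975]
orientation: [3.131, 0.246, -0.0]
force: [-5.0, -2.5, 3.1]
opening: 0.0152
```

Emit:
drive_tool:
  rows: "0 0 -0.002 0 0 0 5;0 0 -0.002 0 0 0 5;0 0 0 0 0 0 5"

```text
t: 59.9
tool_pos: [0.4524, -0.0768, 0.0948]
orientation: [3.131, 0.246, -0.0]
force: [-13.4, -1.7, 19.1]
opening: 0.0155
```

```bash
python3 - <<'E'
from h import *
s=robot.read_state(); print(s['tool_pos'],s['force'],s['opening'])
im,c=snap('scene','s22'); cv2.imwrite('pics/s22z.png',cv2.resize(im[200:300,220:330],None,fx=6,fy=6,interpolation=cv2.INTER_CUBIC)[:,:,::-1])
snap('wrist','w22')
E
```

```text
[ 0.45237506 -0.07680106  0.09482309] [-13.40405316  -1.69074999  19.13928467] 0.015485267985808125
```

View pics/s22z.png

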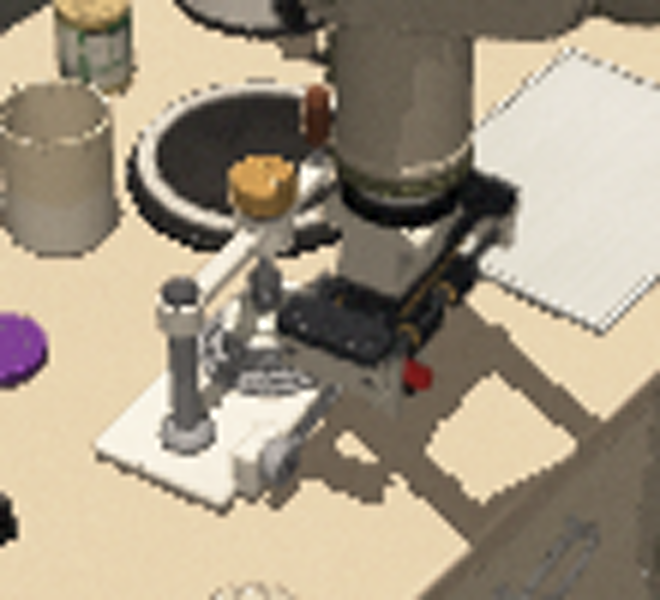

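View pics/w22.png

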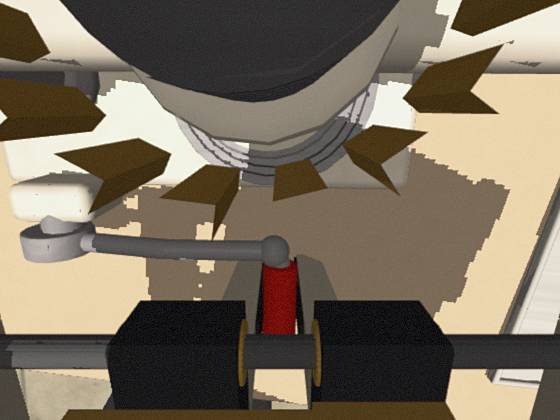

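Emit:
drive_tool:
  rows: "0 0 0.002 0 0 0 5;0 0 0 0 0 0 40;0 0 0 0 0 0 50;0 0 0 0 0 0 50;-0.005 0 0.04 0 0 0 50;-0.005 0 0.05 0 0 0 50;0 0 0.05 0 0 0 50;0 0 0.05 0 0 0 50;0 -0.03 0.02 0 0 0 50;0 -0.05 0 0 0 0 50;0 -0.05 0 0 0 0 50;0 0 0 0 0 0 50"

```text
t: 61.5
tool_pos: [0.4418, -0.2088, 0.3049]
orientation: [3.132, 0.24, -0.0]
force: [0.4, 0.9, -0.4]
opening: 0.0462
```

```bash
python3 - <<'E'
from h import *
s=robot.read_state(); print(s['tool_pos'],s['force'],s['opening'])
im,c=snap('scene','s23'); cv2.imwrite('pics/s23z.png',cv2.resize(im[180:340,170:330],None,fx=5,fy=3.7,interpolation=cv2.INTER_CUBIC)[:,:,::-1])
im,c=snap('wrist','w23')
hsv=cv2.cvtColor(im,cv2.COLOR_RGB2HSV)
m=(((hsv[...,0]<6)|(hsv[...,0]>174))&(hsv[...,1]>150)&(hsv[...,2]>60)).astype(np.uint8)
n,l,st,ce=cv2.connectedComponentsWithStats(m)
for i in range(1,n):
    if st[i,4]>80: print('red',st[i],ce[i].round(1),ray(c,*ce[i],.044).round(3))
E
```

```text
[ 0.44178904 -0.20877299  0.3048871 ] [ 0.41454157  0.8799487  -0.40019165] 0.04616428279580019
red [147 147  18  40 564] [156.1 166.3] [ 0.452 -0.077  0.044]
```

View pics/s23z.png

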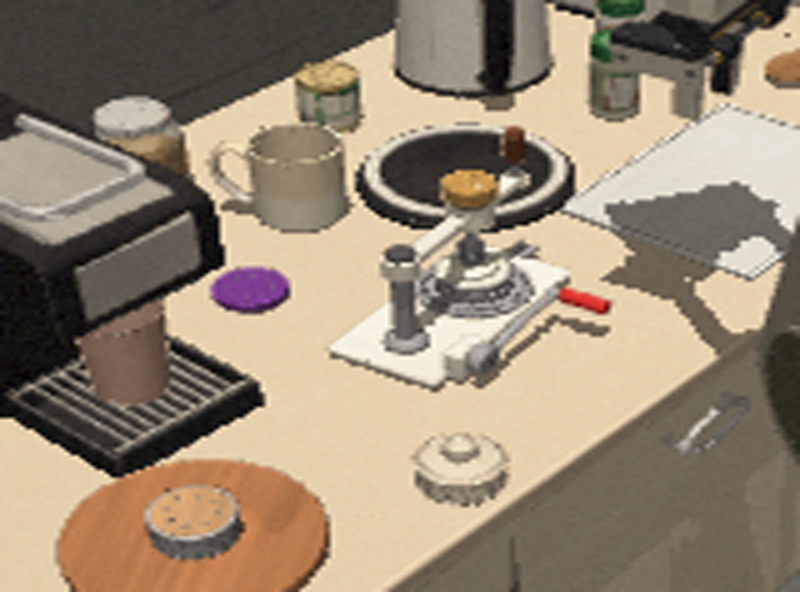

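View pics/w23.png

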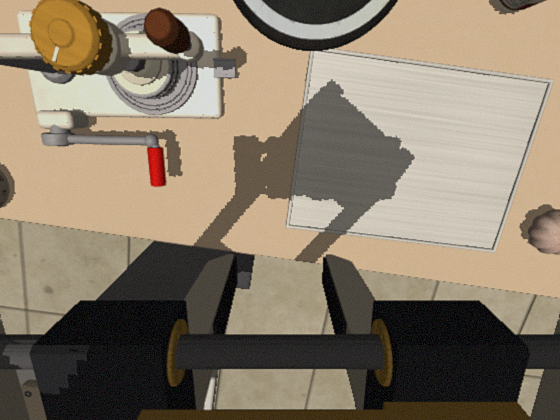

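Emit:
drive_tool:
  rows: "0.01 -0.02 0 0 0 10.2 50;0.01 -0.02 0 0 0 10.2 50;0.01 -0.02 0 0 0 10.2 50;0.01 -0.02 0 0 0 10.2 50;0.01 -0.02 0 0 0 10.2 50;0.01 -0.01 0 0 0 10.2 50;0.01 0 0 0 0 10.2 50;0 0 0 10 0 10.2 50;0 0 -0.02 10 0 0 50;0 0 -0.03 10 0 0 50;0 0 -0.04 10 0 0 50;0 0 -0.05 10 0 0 50;0 0 -0.04 10 0 0 50;0 0 0 7 0 0 50;0 0 0 0 0 0 50"

```text
t: 63.48
tool_pos: [0.5116, -0.3143, 0.1217]
orientation: [-1.541, -1.495, -0.936]
force: [0.5, -0.3, 0.4]
opening: 0.0463
```

```bash
python3 - <<'E'
from h import *
s=robot.read_state(); print(s['tool_pos'],s['force'],s['opening'])
im,c=snap('wrist','w24'); cv2.imwrite('pics/w24z.png',cv2.resize(im[40:210,180:380],None,fx=4,fy=3.5,interpolation=cv2.INTER_CUBIC)[:,:,::-1])
hsv=cv2.cvtColor(im,cv2.COLOR_RGB2HSV)
m=(((hsv[...,0]<6)|(hsv[...,0]>174))&(hsv[...,1]>150)&(hsv[...,2]>60)).astype(np.uint8)
n,l,st,ce=cv2.connectedComponentsWithStats(m)
for i in range(1,n):
    if st[i,4]>80: print('red',st[i],ce[i].round(1))
for z in(.035,.04,.045,.05): print(z,proj(c,[.452,-.077,z]).round(1))
E
```

```text
[ 0.51164643 -0.31434437  0.1217435 ] [ 0.48078271 -0.3495743   0.44731344] 0.04632692922167997
red [199 162  41  19 595] [218.8 171.1]
0.035 [221.2 176.1]
0.04 [220.4 172. ]
0.045 [219.6 167.8]
0.05 [218.8 163.6]
```

```bash
python3 -c "
from plant import robot
print(robot.close_job())"
```

```text
the job is handed in; nothing more can be done
None
```

I finished the whole job and handed it in at about 64 s of robot time. The one thing I could not check directly was how far the foot's spring is pressed in.

**Lever and arm:** I flipped the lever up to its stop and swung the arm aside.

**Tall mould:** It had been knocked about 3.5 cm aside, to the edge of the plate, while the arm was being swung. I picked it up from there and stood it on the board. The last top view put it about 4 mm from the board's centre.

**Flat moulds:** The tray held two. I stacked both on the plate, and they measured within about 1 mm of its centre.

**Nut and closing the press:** I turned the nut down about 116° in total, in two goes:
- **Setting:** After the first turn I swung the arm back to its stop. The side view then showed about 2 mm of clearance, so I lowered the foot about 1 mm more. It looked nearly touching afterwards.
- **Lever:** I flipped it down to its stop, where I felt about 19 N of push-back.

**Last checks:**
- The red grip is back at its starting position, about 41 mm above the bench, so the lever is fully down.
- Just after the lever went down, the tall mould, mug and timer were standing in place. I saw no sign that the spice jar had moved, but did not measure it.
- The robot was clear of everything at hand-in.

**Not confirmed:** From the clearance I left, the spring should be pressed in about 5 to 6 mm, inside the 2 to 8 mm range. I took a last side view to check, but could not open it because the picture limit had been reached. I used it only to work out the grip's height.

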